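# Set the tilt of a blade holder with a pendulum angle gauge and hold it

### The arm

A 6-joint arm with a two-finger parallel gripper is mounted at the origin on a cart in front of the work surface, level with it; the furniture and walls round the work are solid. World frame = base frame: x ahead of the robot, y to its left, z up, the work surface at z = 0. Lengths are in m, angles in rad, forces in N, time in s.
With the tool pointing down it reaches from about 0.225 to 0.875 m from the base axis. Payload 3.4 kg.
Tool frame: the origin (TCP) lies where the fingers leave the gripper's body, on its centre line; the fingertips stand 73 mm ahead of it and the grasp point (between the pads) lies 54 mm ahead of it; x points along the fingers, y is the direction in which the jaws open and shut, and the axes are right-handed (so a half turn about x gives the same grasp; the last joint's range is limited). The gripper opens to 85 mm and grips with 20 to 120 N. Pads are 22 mm wide; open, the fingers measure 114 mm over their backs; the gripper's body (76 mm by 85 mm) begins 54 mm behind the grasp point. The pads swing forward as they close: fully open they stand 13 mm farther back than shut.
Start: joints at [1.222, 0.276, 1.505, -0, 1.361, -0.121], TCP at [0.13, 0.56, 0.304] pointing down, gripper open.
Joint ranges: [-2.89, 2.89], [-0.75, 2.08], [0.22, 2.7], [-1.18, 4.32], [0.11, 2.71], [-2.7, 2.7]. Speed limits (rad/s): [2.57, 2.57, 3.14, 3.14, 3.14, 3.14].

### API

Orientations are given as a unit quaternion [w, x, y, z].
In Python, from rig import manip gives the robot as it stands.
- The arm moves only by the tool play_rows, never from a script. Its argument "steps" is a list of rows, each a list of 5 numbers: the closure, from 0 (fully open) to 1 (shut), then the shift along the tool's x, y, z as a fraction of full scale, then the turn about the tool's x as a fraction of full scale. In form: [[grip, tx, ty, tz, twist], ...]. A call has 1 to 20 rows; each row shifts and turns the commanded pose from where the row before left it, along the tool's axes as they then stand; what a row does not reach is not made up. Full scale, the value 1, is 0.03 m for a shift and 6 degrees for a turn. A row lasts 1/10 s, in which the tool goes at most 50 mm and 8.59 degrees, less where a joint would pass 70% of its speed; a pose out of reach is approached as far as the arm can. A call with a number of a shift or a turn outside -1 to 1 is refused whole. A call with a gripper value outside its range is refused whole. The fingers move at their own pace and stop on an object; "newtons" is the grip in N (left out, the last holds). Time passes only in rows, so rows that do not move let the fingers close. It gives the time, the measured TCP pose, the force and the opening at its end, in the units of the state.
- manip.get_state(): the state, without advancing time (a new reading comes with each control period).
- manip.get_image(name): name is "scene" or "top" or "wrist"; returns (picture, depth): 400x640x3 uint8, red, green, blue; 400x640 float32, m along the optical axis (not along the pixel's ray), 0 where there is no reading.
- manip.camera_model(name): a dict with "mtx" (3x3 intrinsics, pixels), "R" (3x3) and "t" (3): a world point X has camera coordinates R X + t. Camera axes: x right, y down, z forward; pixel columns grow to the right and rows downward; lengths in m; the calibration is good to about 2 mm. The wrist camera is an equidistant fisheye: a pixel r from the principal point sees the ray r / f radians off the axis. A picture is of the moment at which its call begins: read the wrist's pose just before it. camera_model takes no time and is no camera call; for the wrist camera it gives the pose at the moment of the call.
- manip.sign_off(): hands the job in, once; it reports no verdict.
Trained networks look in the newest picture that a camera, given by its name, has taken for a name from the list of things; names that differ only in an ending like _2 or _b are one class to them, and where a whole thing is asked for, a point or a joint stands for the part that bears it (a point fixed in the world has none). Each returns a list of dicts, best first, with "conf" (0 to 1); they miss things now and then, are a little off and sometimes report something else, mostly with a low value. They report only what shows in the picture. A call takes as long as a camera call. They do not tell look-alikes from the thing itself.
- manip.regions_of(camera, query): "mask" (400x640 bool, what is visible of it).
- manip.mark_of(camera, query): "location" ([x, y, z] in m, in the coordinates of the camera as it stood for that picture, good to about 4 mm: a listed point, or the origin of a listed thing).
The state is a dict: "clock": time; "qpos": joint angles; "qd": joint speeds; "effort": joint torques, N m; "position": TCP position; "ee_rot": TCP orientation; "contact_force": force on the tool from outside, world axes, zero at the start; "moment": the same for the moment, N m; "width": finger opening in m.
Only numpy, scipy, OpenCV 4.12 (cv2) and the standard library are available. Lean on these libraries where they do the work, as an engineer would, in place of code of your own. Each camera call takes 0.05 s, during which the arm holds its last target.

### The job

Set the tilt of the microtome blade holder that stands on the bench: lift the pendulum angle gauge out of its stand by the black grip, plug its tapered shank fully home into the bore on top of the holder's rocker with the dial facing you and square across the rocking axis, then use the gauge to rock the holder until the swinging pointer comes to rest on the index clip on the dial's rim. The holder's lock is slack, so the program finishes while still holding the gauge by its grip with the pointer steady on the index; leave the other things on the bench where they are.

Things in the scene. Friction and masses are not known exactly. Their poses are not given: they have to be found in the camera images.
- gauge: Pendulum angle gauge, loose, 0.2-0.4 kg: upright dial case 96 mm across, 20 thick, on a 39 mm collar with a tapered shank below (30 mm long, 24 mm across at the collar, 16 at its end), black grip on top. Origin: centre of the collar's underside. z up the shank's axis; dial faces -x (to the robot), y left. Dial centre z = 60 mm, case z = 12 to 108. Starts in the stand, collar on its rim.
- gauge_grip (a point): Centre of the gauge's grip, 131 mm above its origin on its axis. The grip block is 14 mm thick (gauge y), 26 mm wide (gauge x), 44 mm tall (z = 109 to 153 mm); best gripped from above across its 14 mm, so that the fingers close in the plane of the dial.
- pointer (a joint): Pointer: dark needle with a round bob, hanging freely from the dial centre in front of the white dial, settles in about 1 s. Its angle in the gauge, rad: 0 along the gauge's axis (gauge upright), positive with the tip towards gauge +y. When the gauge leans towards +y by an angle, the pointer reads plus that angle.
- pointer_tip (a point): End of the pointer, 37 mm from the dial centre, in the plane 13.5 mm in front of the gauge's axis.
- index_clip (a joint): Angle of the index, a small black clip on the dial's rim whose wedge points at the dial centre; same centre, zero and sign as the pointer, rad. Set at the start between 0.12 and 0.32, stays there. Pointer on index: equal angles. The dial has a short mark every 5 degrees, a long one every 15.
- index_tip (a point): Point of the index clip's wedge, 37 mm from the dial centre, in the same plane as the pointer's end.
- gauge_stand: Fixed dark stand: round foot 76 mm across, with an upright tube 43 mm across that the gauge stands in. Origin: centre of its underside on the bench; rim of the tube 48 mm up; the tube is 33 mm wide inside at the rim.
- blade_holder: Base of the tilting blade holder, fixed on the bench: foot 128 (own x) x 100 (y) x 12 mm, two upright cheeks 80 mm high at x = -46 and +46 mm. Origin: centre of its underside; x along the rocking axis, away from the robot; y left; yaw within 20 degrees. The lock lever on the front cheek is slack and not used.
- rock_axis (a point): Point on the rocking axis, midway between the cheeks, 50 mm above the bench; the axis is level and runs along the blade holder's own x.
- rocker (a joint): Tilt of the rocker (steel segment between the cheeks), rad, -0.42 to 0.42; 0 bore upright, positive: top leans to the holder's -y (right), negative: +y (left). Friction about 0.01 N m: alone it stays put; with the gauge in it is top-heavy and falls to a stop unless held. Pointer reading = minus this value, so it must come to minus the index angle (leaning left).
- bore_mouth (a point): Centre of the tapered bore's mouth, in the round boss (38 mm across) on top of the rocker, 70 mm from the rocking axis. Bore 26.4 mm wide at the mouth, 18 at the bottom, 34 deep: about 1.2 mm clearance round the shank. z out of the bore along its axis, x along the rocking axis. Fully home: gauge's origin at this point, collar on the boss.
- blade_dispenser: Bystander: green blade dispenser, 22 x 90 x 17 mm, lying flat.
- forceps_a: Bystander: steel forceps, 13 x 126 x 8 mm, lying flat.
- oil_bottle: Bystander: small white bottle with a red cap, 38 mm across, 105 mm tall, standing left of the kettle.
- needle_pot: Bystander: black rubber pot with a dissecting needle standing in it, 109 mm tall.
- timer: Bystander: white bench timer, 62 x 62 x 23 mm, lying flat.
- stain_bottle: Bystander: purple bottle, 47 mm across, 92 mm tall, left of the microtome.
- white_case: Bystander: flat white slide mailer, 24 x 66 x 15 mm, left of the microtome.
- petri_dish: Bystander: small clear dish, 64 mm across, 17 mm tall, on the right.
Things that resemble listed ones, but are neither listed nor needed, are in the scene too. There is more than one size of the gauge; the job needs the smaller.

How it is judged:
On the way, in this order (a step that is already met when the one before it is completed fails the run):
1. the gauge's shank is fully home in the bore, collar on the boss, dial square across the rocking axis (distance between gauge and bore_mouth below 0.004 m and z of gauge in the frame of bore_mouth below 0.003 m and angle between the z axis of gauge and the z axis of bore_mouth, either way round below 0.09 rad and angle between the x axis of gauge and the x axis of bore_mouth, either way round below 0.17 rad), for 0.2 s.
2. the pointer has come to rest on the index (distance between pointer_tip and index_tip below 0.0016 m and velocity of joint pointer between -0.2 and 0.2 rad/s and distance between gauge and bore_mouth below 0.004 m), for 0.5 s.
At the end, for the whole second after the job is handed in: Fingers hold the gauge (over 1 N); its origin is within 4 mm of the bore mouth, collar within 3 mm, axes within 5 degrees, dial within 10 degrees of square; the pointer rests (under 0.2 rad/s) within 1.6 mm (2.5 degrees) of the index; the rocker leans left, off its stop (all of step 2 and value of joint rocker between -0.41 and -0.03 rad and z of gauge in the frame of bore_mouth below 0.003 m and angle between the z axis of gauge and the z axis of bore_mouth, either way round below 0.09 rad and angle between the x axis of gauge and the x axis of bore_mouth, either way round below 0.17 rad and contact force between the fingers and gauge above 1 N); the arm keeps its last pose, push and grip.
It fails at once if a bystander is shifted by more than 3 cm (distance of any of blade_dispenser, forceps_a, oil_bottle, needle_pot, timer, stain_bottle, white_case, petri_dish from where it was at the start of the episode above 0.03 m).
It also fails if it takes over 48 s, if anything falls off the work surface, if the arm or the gripper's body presses on something with over 40 N, if the wrist force passes 120 N, or if a joint passes its speed limit or range.

## Working session

There is one attempt and no reset: what is moved stays moved. The work goes in short steps, Python scripts to look and compute and a tool call to move; the robot and the scene stay as the last step left them, time stands still between calls to the robot, and variables do not carry over. Pictures are saved under pics/ and viewed, and the job is handed in when it is done.

Besides the shell and the picture viewer there is one more tool, called after "Call:" as name([rows], argument=value, ...), one row to a line, values as JSON. play_rows: Moves the arm, as the interface text tells. Its arguments: {"type":"object","properties":{"steps":{"type":"array","items":{"type":"array","items":{"type":"number"}}},"newtons":{"type":"number"}},"required":["steps"]}

```bash
ls; mkdir -p pics
python3 - <<'E'
from rig import manip
import cv2
s=manip.get_state();print(s)
for n in("scene","top","wrist"):
    im,d=manip.get_image(n);cv2.imwrite(f"pics/{n}0.png",im[:,:,::-1])
    m=manip.camera_model(n);print(n,m)
E
```

```text
pics
{'clock': 0.0, 'qpos': array([ 1.22200967e+00,  2.76593811e-01,  1.50615098e+00,  1.26371449e-05,
        1.36069236e+00, -1.20982968e-01]), 'qd': array([-3.85306628e-04,  5.05238496e-04, -1.82777156e-03, -9.79694678e-06,
        1.29558104e-03, -9.65255964e-04]), 'effort': array([-1.58687097e-03, -4.16769791e+01, -2.45806271e+01, -4.66463280e-04,
        1.09372748e-02,  3.81266568e-05]), 'position': array([0.12971099, 0.5597662 , 0.30303315]), 'ee_rot': array([ 0.70236844,  0.07973442,  0.70268048, -0.08100082]), 'contact_force': array([ 0.29962675,  0.37042658, -0.1863031 ]), 'moment': array([ 0.00536511,  0.0156493 , -0.00128127]), 'width': 0.08565445730570014}
scene {'mtx': array([[514.17717193,   0.        , 316.34463325],
       [  0.        , 514.17717193, 200.68578669],
       [  0.        ,   0.        ,   1.        ]]), 'R': array([[ 0.39533838, -0.91852874,  0.00353928],
       [-0.82288872, -0.35588131, -0.44294767],
       [ 0.40811973,  0.17220178, -0.89654048]]), 't': array([-0.06766466,  0.53619893,  1.81882914])}
top {'mtx': array([[415.60859935,   0.        , 324.9000261 ],
       [  0.        , 415.60859935, 199.76898522],
       [  0.        ,   0.        ,   1.        ]]), 'R': array([[-0.00249438, -0.9999924 , -0.00299586],
       [-0.99063517,  0.00287999, -0.13650518],
       [ 0.13651277,  0.0026273 , -0.99063483]]), 't': array([0.16343612, 0.5550883 , 1.25915568])}
wrist {'mtx': array([[309.70691629,   0.        , 322.63118746],
       [  0.        , 309.70691629, 203.23275937],
       [  0.        ,   0.        ,   1.        ]]), 'R': array([[ 0.22630631,  0.97405431, -0.0019124 ],
       [ 0.92045306, -0.21320975,  0.32757865],
       [ 0.31867165, -0.07589339, -0.94482198]]), 't': array([-0.57505827, -0.0428008 ,  0.38187861])}
```

View pics/scene0.png

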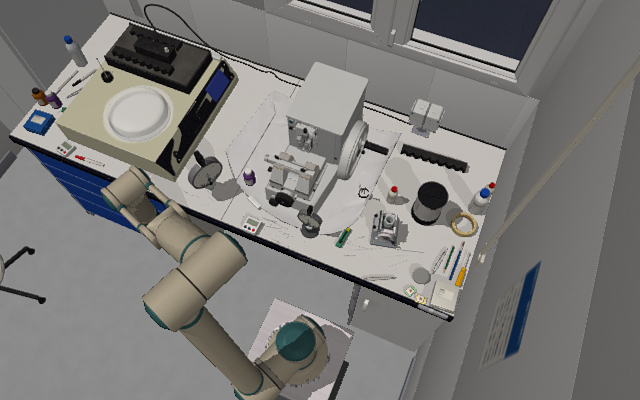

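View pics/top0.png

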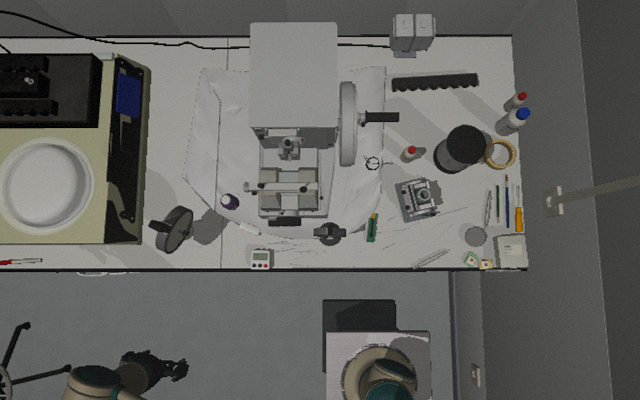

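View pics/wrist0.png

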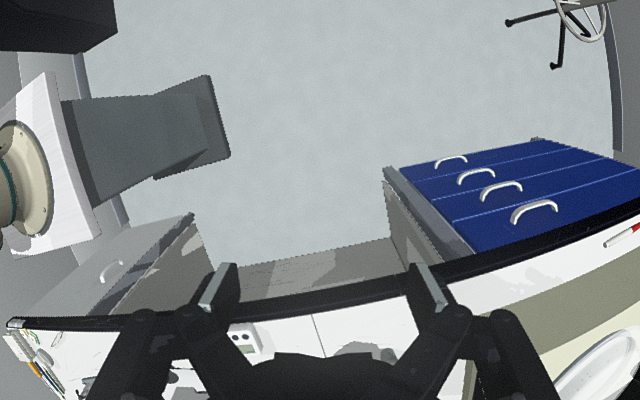

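The top view shows the small gauge near (330,233), the large look-alike near (178,228), and the blade holder near (417,198). Next I'll query the networks and crop these areas.

```bash
cat > h.py <<'E'
from rig import manip
import cv2, numpy as np
from scipy.spatial.transform import Rotation as Ro
def w(cm,p): return cm['R'].T@(np.array(p)-cm['t'])
def proj(cm,X):
    c=cm['R']@np.array(X)+cm['t']; return (cm['mtx']@c)[:2]/c[2]
def pts(cm,d,mask):
    v,u=np.nonzero(mask&(d>0)); z=d[v,u]; K=cm['mtx']
    c=np.stack([(u-K[0,2])/K[0,0]*z,(v-K[1,2])/K[1,1]*z,z],1)
    return (c-cm['t'])@cm['R'], u, v
def tcpR(s):
    q=s['ee_rot'];return Ro.from_quat([q[1],q[2],q[3],q[0]]).as_matrix()
def crop(im,u0,v0,u1,v1,f,name): cv2.imwrite(name,cv2.resize(im[v0:v1,u0:u1,::-1],None,fx=f,fy=f,interpolation=cv2.INTER_CUBIC))
E
python3 - <<'E'
from h import *
for n in("top","scene"):
    im,d=manip.get_image(n);cm=manip.camera_model(n)
    for q in("gauge","gauge_grip","gauge_stand","blade_holder","rock_axis","bore_mouth","index_tip","pointer_tip"):
        for r in manip.mark_of(n,q)[:3]: print(n,q,round(r['conf'],2),w(cm,r['location']).round(4),proj(cm,w(cm,r['location'])).round(0))
    if n=="top": crop(im,290,150,460,270,4,"pics/tc.png")
    else: crop(im,270,160,430,260,4.5,"pics/sc.png")
print(manip.get_state()['clock'])
E
```

```text
top gauge 0.79 [0.4516 0.1514 0.0477] [328. 233.]
top gauge 0.77 [0.462  0.5978 0.0421] [184. 230.]
top gauge_grip 0.79 [0.4484 0.1522 0.1824] [328. 231.]
top gauge_grip 0.76 [0.4637 0.5923 0.2355] [161. 225.]
top gauge_stand 0.65 [0.4496 0.1475 0.0041] [330. 234.]
top blade_holder 0.92 [ 0.5577 -0.1246  0.0021] [414. 200.]
top rock_axis 0.89 [ 0.5612 -0.1199  0.0507] [416. 197.]
top rock_axis 0.6 [0.4515 0.1497 0.1832] [329. 230.]
top rock_axis 0.29 [0.4677 0.4032 0.0052] [249. 229.]
top bore_mouth 0.75 [ 0.5598 -0.1288  0.1218] [424. 194.]
top bore_mouth 0.21 [ 0.468   0.0113 -0.001 ] [372. 229.]
top pointer_tip 0.37 [0.4545 0.5751 0.0773] [187. 232.]
top pointer_tip 0.31 [0.4513 0.145  0.001 ] [330. 234.]
top pointer_tip 0.28 [ 0.5588 -0.1213  0.0509] [417. 198.]
scene gauge 0.9 [0.4487 0.1452 0.0474] [310. 225.]
scene gauge 0.87 [0.4616 0.599  0.0419] [208. 182.]
scene gauge 0.67 [ 0.4394 -0.3098  0.0033] [420. 276.]
scene gauge_grip 0.75 [0.4539 0.1466 0.1809] [310. 209.]
scene gauge_grip 0.74 [0.4582 0.5976 0.2289] [199. 159.]
scene gauge_stand 0.6 [0.4518 0.1479 0.0045] [310. 229.]
scene blade_holder 0.61 [ 0.5576 -0.1253 -0.0015] [384. 232.]
scene rock_axis 0.84 [ 0.5593 -0.1266  0.0517] [386. 226.]
scene rock_axis 0.2 [ 0.4684  0.0133 -0.0024] [343. 238.]
scene bore_mouth 0.63 [ 0.5551 -0.1267  0.1211] [388. 220.]
scene index_tip 0.51 [0.4523 0.1495 0.0063] [310. 228.]
scene pointer_tip 0.52 [0.4533 0.5818 0.0763] [210. 181.]
1.05
```

View pics/tc.png

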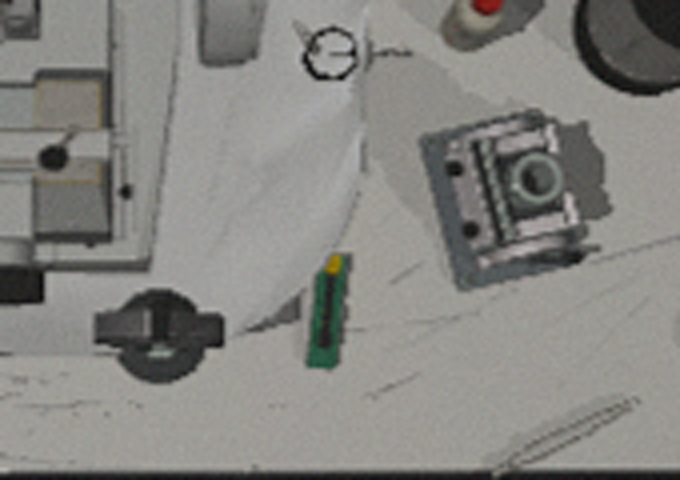

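View pics/sc.png

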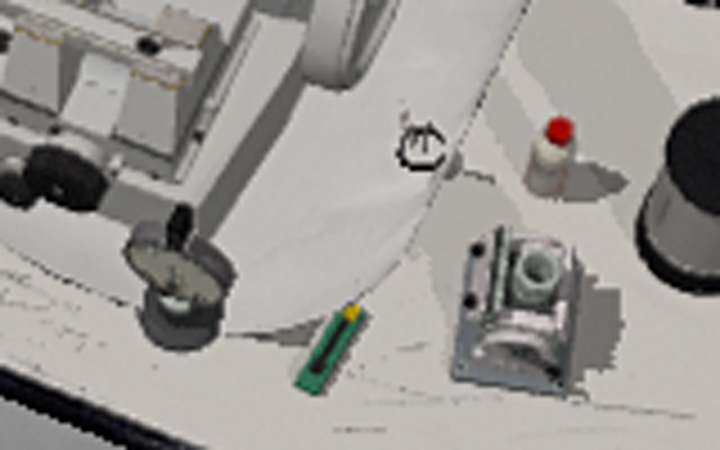

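Run:
```python
from h import *
s=manip.get_state();R=tcpR(s);print(s['position'],R.round(3))
for n in("top","scene"):
    im,d=manip.get_image(n);cm=manip.camera_model(n)
    P,u,v=pts(cm,d,np.ones(d.shape,bool))
    def rep(t,m):
        if m.sum()<5: print(n,t,m.sum());return
        Q=P[m]; q=Q[:,:2].astype(np.float32); r=cv2.minAreaRect(q)
        c=q-q.mean(0); U,S,V=np.linalg.svd(c,full_matrices=False)
        print(n,t,m.sum(),Q.mean(0).round(4),Q.min(0).round(3),Q.max(0).round(3),'rect',np.round(r[0],4),np.round(r[1],4),round(r[2],1),'pca',np.degrees(np.arctan2(V[0,1],V[0,0])).round(1))
    g=(abs(P[:,0]-.452)<.06)&(abs(P[:,1]-.148)<.08)
    rep('grip',g&(P[:,2]>.165)&(P[:,2]<.22)); rep('griptop',g&(P[:,2]>.193)&(P[:,2]<.22)); rep('case',g&(P[:,2]>.09)&(P[:,2]<.158)); rep('caselow',g&(P[:,2]>.065)&(P[:,2]<.1))
    h=(abs(P[:,0]-.558)<.09)&(abs(P[:,1]+.125)<.08)
    rep('boss',h&(P[:,2]>.108)&(P[:,2]<.14)); rep('cheek',h&(P[:,2]>.07)&(P[:,2]<.09)); rep('foot',h&(P[:,2]>.007)&(P[:,2]<.02))
    for nm in('blade_holder','bore_mouth','gauge'):
        for r in manip.regions_of(n,nm)[:2]:
            Q,_,_=pts(cm,d,r['mask']);print(nm,r['conf'],r['mask'].sum(),Q.mean(0).round(3))
```

```text
[0.1298526  0.5601692  0.30394748] [[ 0.     0.226  0.974]
 [ 0.     0.974 -0.226]
 [-1.     0.     0.   ]]
top grip 51 [0.4524 0.15   0.2006] [0.44  0.142 0.188] [0.464 0.156 0.209] rect [0.4521 0.1493] [0.0135 0.0244] 89.8 pca 174.5
top griptop 50 [0.4526 0.1499 0.2009] [0.44  0.142 0.197] [0.464 0.156 0.209] rect [0.4521 0.1493] [0.0135 0.0244] 89.8 pca 176.3
top case 338 [0.4675 0.164  0.1318] [0.439 0.104 0.093] [0.512 0.228 0.158] rect [0.4753 0.1658] [0.0735 0.124 ] 0.0 pca -123.6
top caselow 59 [0.4721 0.1695 0.082 ] [0.438 0.106 0.065] [0.508 0.222 0.099] rect [0.4689 0.1668] [0.1191 0.0639] 36.1 pca -136.4
top boss 146 [ 0.5592 -0.1162  0.1151] [ 0.518 -0.145  0.108] [ 0.592 -0.084  0.124] rect [ 0.56   -0.1182] [0.0762 0.0546] 14.3 pca -93.0
top cheek 419 [ 0.5555 -0.1177  0.083 ] [ 0.503 -0.165  0.07 ] [ 0.614 -0.068  0.09 ] rect [ 0.5546 -0.1173] [0.1126 0.0882] 12.7 pca -165.0
top foot 355 [ 0.5485 -0.1037  0.0123] [ 0.481 -0.2    0.007] [ 0.643 -0.047  0.02 ] rect [ 0.5621 -0.1233] [0.1615 0.1533] 0.0 pca -161.2
blade_holder 0.74 1388 [ 0.554 -0.114  0.064]
bore_mouth 
[... 555 characters left out ...]
5] [0.511 0.228 0.1  ] rect [0.4689 0.1679] [0.1205 0.0723] 33.3 pca -133.0
scene boss 88 [ 0.557  -0.1191  0.1164] [ 0.512 -0.147  0.108] [ 0.587 -0.086  0.13 ] rect [ 0.5542 -0.1202] [0.0774 0.0559] 12.6 pca -124.5
scene cheek 256 [ 0.5436 -0.1258  0.0822] [ 0.497 -0.169  0.07 ] [ 0.609 -0.07   0.09 ] rect [ 0.5514 -0.1206] [0.1164 0.089 ] 12.1 pca -164.0
scene foot 232 [ 0.5353 -0.127   0.0119] [ 0.468 -0.203  0.007] [ 0.647 -0.046  0.019] rect [ 0.5559 -0.1251] [0.1555 0.1768] 87.6 pca 144.5
blade_holder 0.88 907 [ 0.537 -0.124  0.063]
blade_holder 0.24 264 [0.365 0.361 0.018]
bore_mouth 0.77 412 [ 0.548 -0.122  0.096]
gauge 0.91 915 [0.452 0.587 0.151]
gauge 0.82 346 [0.445 0.145 0.128]
```

Call:
play_rows([
  [0,-0.2,0,0,-0.73],
  [0,-0.2,0,0,-0.73],
  [0,-0.2,0,0,-0.73],
  [0,0,-0.9,0.3,0],
  [0,0,-0.9,0.4,0],
  [0,0,-0.9,0.4,0],
  [0,0,-0.9,0.4,0],
  [0,0,-0.9,0.4,0],
  [0,0,-0.9,0.4,0],
  [0,0,-0.9,0.4,0],
  [0,0,-0.9,0.4,0],
  [0,0,-0.9,0.4,0],
  [0,0,-0.9,0.4,0],
  [0,0,-0.9,0.4,0],
  [0,0,-0.9,0.4,0],
  [0,0,-0.9,0.4,0],
  [0,0,-0.9,0.4,0],
  [0,0,-0.9,0.4,0],
  [0,0,-0.2,0.4,0],
  [0,0,0,0,0],
], newtons=30)

```text
clock: 3.45
position: [0.321, 0.1491, 0.3222]
ee_rot: [0.708, 0.001, 0.707, -0.0]
contact_force: [-0.2, 0.0, -0.7]
width: 0.0852
```

Run:
```python
from h import *
s=manip.get_state();R=tcpR(s);print(s['clock'],s['position'],R.round(3))
im,d=manip.get_image("wrist");cv2.imwrite("pics/w1.png",im[:,:,::-1])
cm=manip.camera_model("wrist")
for q in("gauge","gauge_grip","gauge_stand","index_tip","pointer_tip","bore_mouth"):
    for r in manip.mark_of("wrist",q)[:2]: print(q,round(r['conf'],2),w(cm,r['location']).round(4))
```

```text
3.45 [0.32101945 0.14913507 0.32216109] [[ 0.001  0.002  1.   ]
 [ 0.001  1.    -0.002]
 [-1.     0.001  0.001]]
gauge 0.98 [0.4556 0.5954 0.0467]
gauge 0.66 [0.4535 0.1514 0.0472]
gauge_grip 0.91 [0.4527 0.149  0.1812]
gauge_grip 0.64 [ 0.5601 -0.1254  0.0517]
gauge_stand 0.74 [0.6807 0.0149 0.0049]
gauge_stand 0.66 [ 0.4533  0.1478 -0.0018]
index_tip 0.57 [0.4356 0.1547 0.0685]
index_tip 0.54 [0.4485 0.5749 0.0734]
pointer_tip 0.6 [ 0.5609 -0.1273  0.0501]
pointer_tip 0.49 [0.4556 0.5791 0.0743]
bore_mouth 0.44 [ 0.4686  0.0163 -0.0009]
bore_mouth 0.17 [0.6825 0.0178 0.0008]
```

View pics/w1.png

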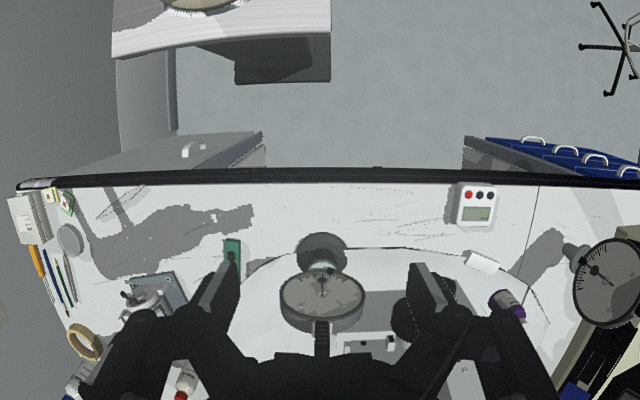

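The wrist view is upside down. The dial is at (322,290) between the fingers, with the grip at (322,335). I'll zoom in to read the index and dial yaw.

```bash
cat >> h.py <<'E'
def wray(cm,u,v):
    K=cm['mtx']; a=(u-K[0,2])/K[0,0]; b=(v-K[1,2])/K[1,1]; t=np.hypot(a,b)
    s=np.sinc(t/np.pi); c=np.array([a*s,b*s,np.cos(t)]); return -cm['R'].T@cm['t'], cm['R'].T@c
def wproj(cm,X):
    c=cm['R']@np.array(X)+cm['t']; r=np.hypot(c[0],c[1]); t=np.arctan2(r,c[2])
    return cm['mtx'][:2,:2]@(c[:2]/max(r,1e-9)*t)+cm['mtx'][:2,2]
def wpts(cm,d,mask):
    v,u=np.nonzero(mask&(d>0)); K=cm['mtx']; a=(u-K[0,2])/K[0,0]; b=(v-K[1,2])/K[1,1]; t=np.hypot(a,b)
    s=np.tan(t)/np.maximum(t,1e-9); z=d[v,u]
    ok=t<1.3
    c=np.stack([a*s*z,b*s*z,z],1)[ok]
    return (c-cm['t'])@cm['R']
E
python3 - <<'E'
from h import *
im,d=manip.get_image("wrist");cm=manip.camera_model("wrist")
crop(im,262,220,382,365,5,"pics/w1c.png"); cv2.imwrite("pics/w1c.png",cv2.rotate(cv2.imread("pics/w1c.png"),cv2.ROTATE_180)[:600])
P=wpts(cm,d,np.ones(d.shape,bool))
for t,a,b in(('griptop',.19,.215),('grip',.165,.215),('case',.1,.158)):
    m=(abs(P[:,0]-.452)<.05)&(abs(P[:,1]-.149)<.06)&(P[:,2]>a)&(P[:,2]<b)
    Q=P[m];q=Q[:,:2].astype(np.float32);c=q-q.mean(0);V=np.linalg.svd(c,full_matrices=False)[2]
    print(t,m.sum(),Q.mean(0).round(4),Q.min(0).round(3),Q.max(0).round(3),cv2.minAreaRect(q),np.degrees(np.arctan2(V[0,1],V[0,0])))
# front-face line of case: dial plane fit
m=(abs(P[:,0]-.44)<.012)&(abs(P[:,1]-.149)<.04)&(P[:,2]>.07)&(P[:,2]<.145)
Q=P[m]; A=np.c_[Q[:,1]-.149,Q[:,2]-.108,np.ones(len(Q))]
k=np.ones(len(Q),bool)
for _ in range(5):
    co=np.linalg.lstsq(A[k],Q[k,0],rcond=None)[0]; k=abs(A@co-Q[:,0])<.002
print('dial plane',co,k.sum(),'yaw deg',np.degrees(np.arctan(-co[0])))
E
```

```text
griptop 203 [0.4398 0.1494 0.197 ] [0.437 0.143 0.19 ] [0.445 0.156 0.203] ((0.4406106472015381, 0.14959341287612915), (0.014193116687238216, 0.006676534190773964), 79.5394515991211) 82.35606
grip 458 [0.4393 0.1491 0.1863] [0.437 0.142 0.165] [0.445 0.156 0.203] ((0.4404822289943695, 0.1494964212179184), (0.014430524781346321, 0.006893862038850784), 79.5394515991211) 86.903656
case 3304 [0.4457 0.1502 0.1308] [0.436 0.101 0.1  ] [0.502 0.209 0.158] ((0.46892377734184265, 0.15474393963813782), (0.10821229964494705, 0.06580955535173416), 89.77494049072266) 78.64087
dial plane [2.43784764e-02 2.55796794e-04 4.41196589e-01] 2528 yaw deg -1.3965072025312686
```

View pics/w1c.png

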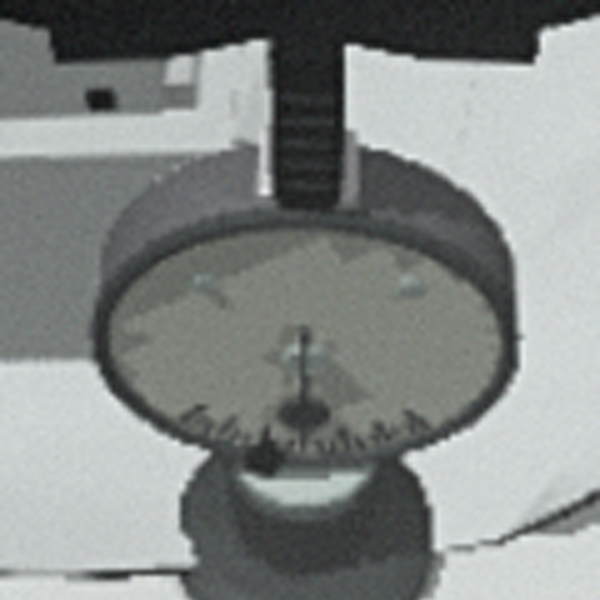

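Run:
```python
from h import *
cm=manip.camera_model("wrist")
def hit(x,y):
    o,r=wray(cm,382-x/5,365-y/5); k=(.4385-o[0])/r[0]; return o+k*r
C=hit(303,352)
for p in((303,352),(303,340),(303,425),(267,442),(265,460),(303,455)):
    X=hit(*p); print(p,X.round(4),np.degrees(np.arctan2(X[1]-.1493,.108-X[2])).round(2),np.hypot(X[1]-.1493,.108-X[2]).round(4))
```

```text
(303, 352) [0.4385 0.1498 0.1124] 173.48 0.0044
(303, 340) [0.4385 0.1498 0.1169] 176.66 0.0089
(303, 425) [0.4385 0.1497 0.0827] 0.88 0.0253
(267, 442) [0.4385 0.1583 0.0752] 15.39 0.0341
(265, 460) [0.4385 0.159  0.0669] 13.24 0.0422
(303, 455) [0.4385 0.1496 0.0692] 0.5 0.0388
```

Call:
play_rows([
  [0,0,0,0.9,0.23],
  [0,0,0,0.9,0],
  [0,0,0,0.9,0],
  [0,0,0,0.9,0],
  [0,0,0,0.77,0],
  [0,0,0,0,0],
  [0,0.7,0,0,0],
  [0,0.7,0,0,0],
  [0,0.7,0,0,0],
  [0,0.7,0,0,0],
  [0,0,0,0,0],
  [0.5,0,0,0,0],
  [0.9,0,0,0,0],
  [1,0,0,0,0],
  [1,0,0,0,0],
  [1,0,0,0,0],
  [1,0,0,0,0],
], newtons=40)

```text
clock: 5.55
position: [0.4508, 0.1474, 0.2385]
ee_rot: [0.707, 0.008, 0.707, -0.008]
contact_force: [-0.2, 0.9, 4.0]
width: 0.0135
```

Run:
```python
from h import *
s=manip.get_state();R=tcpR(s);print(s['clock'],s['position'],s['width'],s['contact_force'],R.round(3))
im,d=manip.get_image("wrist");cv2.imwrite("pics/w2.png",cv2.rotate(im[:,:,::-1],cv2.ROTATE_180))
```

```text
5.55 [0.45082573 0.14744169 0.23850807] 0.013537667534324803 [-0.2313229   0.87820244  4.01885253] [[ 0.001  0.023  1.   ]
 [ 0.001  1.    -0.023]
 [-1.     0.001  0.001]]
```

View pics/w2.png

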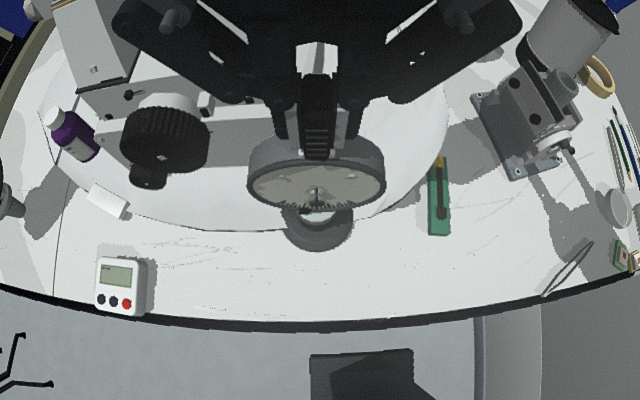

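Call:
play_rows([
  [1,-0.4,0,0,0],
  [1,-0.7,0,0,0],
  [1,-0.8,0,0,0],
  [1,-0.8,0,0,0],
  [1,-0.8,0,0,0],
  [1,-0.8,0,0,0],
  [1,-0.7,0,0,0],
  [1,0,-0.5,0.1,0],
  [1,0,-0.8,0.2,0],
  [1,0,-0.8,0.2,0],
  [1,0,-0.8,0.2,0],
  [1,0,-0.8,0.2,0],
  [1,0,-0.7,0.2,0],
  [1,0,-0.5,0.1,0],
  [1,0,0,0,0],
  [1,0,0,0,0],
])

```text
clock: 7.2
position: [0.4828, -0.0005, 0.3877]
ee_rot: [0.707, 0.009, 0.708, -0.008]
contact_force: [-0.1, 0.2, -3.6]
width: 0.0136
```

Run:
```python
from h import *
s=manip.get_state();R=tcpR(s);print(s['clock'],s['position'],s['width'],s['contact_force'])
im,d=manip.get_image("wrist");cv2.imwrite("pics/w3.png",cv2.rotate(im[:,:,::-1],cv2.ROTATE_180))
cm=manip.camera_model("wrist");np.savez('w3.npz',im=im,d=d,R=cm['R'],t=cm['t'])
for q in("gauge","gauge_grip","blade_holder","rock_axis","bore_mouth","index_tip","pointer_tip"):
    for r in manip.mark_of("wrist",q)[:2]: print(q,round(r['conf'],2),w(cm,r['location']).round(4),wproj(cm,w(cm,r['location'])).round())
im,d=manip.get_image("scene");cv2.imwrite("pics/s3.png",im[:,:,::-1])
```

```text
7.2 [ 4.82849591e-01 -4.68947812e-04  3.87664796e-01] 0.013591873513177498 [-0.06626715  0.21966278 -3.62488382]
gauge 0.66 [0.4588 0.5918 0.045 ] [621. 157.]
gauge 0.63 [ 0.5609 -0.1205  0.0008] [248. 207.]
gauge_grip 0.61 [0.4856 0.0039 0.3256] [329. 280.]
rock_axis 0.63 [ 0.5647 -0.1311  0.1191] [220. 242.]
bore_mouth 0.73 [ 0.5617 -0.1275  0.1215] [222. 241.]
index_tip 0.57 [0.4687 0.007  0.2175] [330. 188.]
index_tip 0.54 [0.4476 0.5731 0.0717] [626. 154.]
pointer_tip 0.71 [0.469  0.0046 0.225 ] [327. 191.]
pointer_tip 0.55 [0.4567 0.5774 0.0738] [627. 159.]
```

View pics/w3.png

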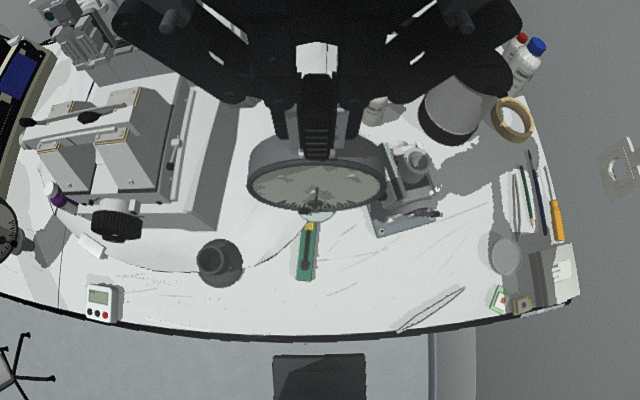

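View pics/s3.png

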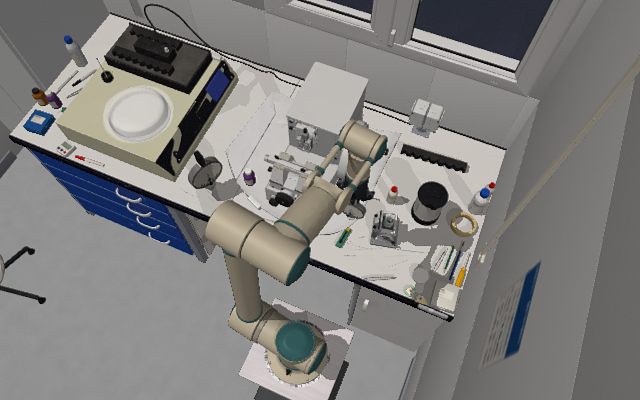

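The gauge is held at (316,185) in the rotated picture. The boss with its bore is visible at about (416,158), and the holder is at (405,190).

Run:
```python
import cv2
im=cv2.imread("pics/w3.png")
cv2.imwrite("pics/w3c.png",cv2.resize(im[130:245,362:457],None,fx=5,fy=5,interpolation=cv2.INTER_CUBIC))
cv2.imwrite("pics/w3d.png",cv2.resize(im[135:225,240:395],None,fx=5,fy=5,interpolation=cv2.INTER_CUBIC))
```

```text
(no output)
```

View pics/w3c.png

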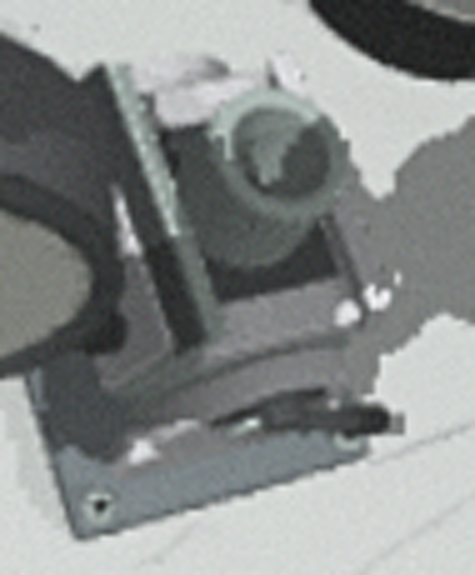

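View pics/w3d.png

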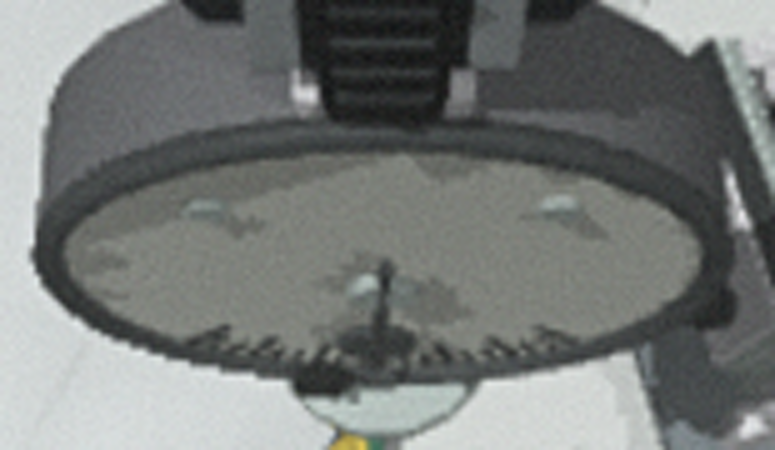

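Run:
```python
from h import *
z=np.load('w3.npz');cm=manip.camera_model("wrist");cm['R']=z['R'];cm['t']=z['t']
def hit(x,y,h):
    o,r=wray(cm,639-(362+x/5),399-(130+y/5)); return o+(h-o[2])/r[2]*r
for p in((280,155),(283,153)): print('bore',hit(*p,.1195).round(4))
a=hit(80,535,.012);b=hit(370,455,.012);c=hit(35,385,.012)
print(a.round(4),b.round(4),np.linalg.norm(a-b),'yaw front',np.degrees(np.arctan2((a-b)[1],(a-b)[0]))-90, 'left',np.degrees(np.arctan2((c-a)[1],(c-a)[0])))
# left cheek-ish bar edge on top: 
P=wpts(cm,z['d'],np.ones(z['d'].shape,bool))
m=(abs(P[:,0]-.56)<.03)&(abs(P[:,1]+.128)<.03)&(P[:,2]>.111)&(P[:,2]<.135)
Q=P[m];print(m.sum(),Q.mean(0).round(4),Q.min(0).round(4),Q.max(0).round(4))
co=np.linalg.lstsq(np.c_[Q[:,:2]-[.56,-.128],np.ones(len(Q))],Q[:,2],rcond=None)[0];print('plane',co.round(3))
print(cv2.minEnclosingCircle(Q[:,:2].astype(np.float32)))
m=(abs(P[:,0]-.45)<.1)&(abs(P[:,1])<.06)&(P[:,2]>.29)
cmT=manip.camera_model("top");im,d=manip.get_image("top");crop(im,385,170,450,225,10,"pics/t3.png")
```

```text
bore [ 0.5591 -0.1286  0.1195]
bore [ 0.5596 -0.1295  0.1195]
[ 0.4861 -0.0907  0.012 ] [ 0.5069 -0.1866  0.012 ] 0.09815665138466972 yaw front 12.259839267838345 left 12.471075876422836
496 [ 0.5586 -0.1263  0.1183] [ 0.5408 -0.1465  0.1111] [ 0.5777 -0.108   0.123 ]
plane [0.005 0.024 0.118]
((0.5601494312286377, -0.12723121047019958), 0.019751016050577164)
```

View pics/t3.png

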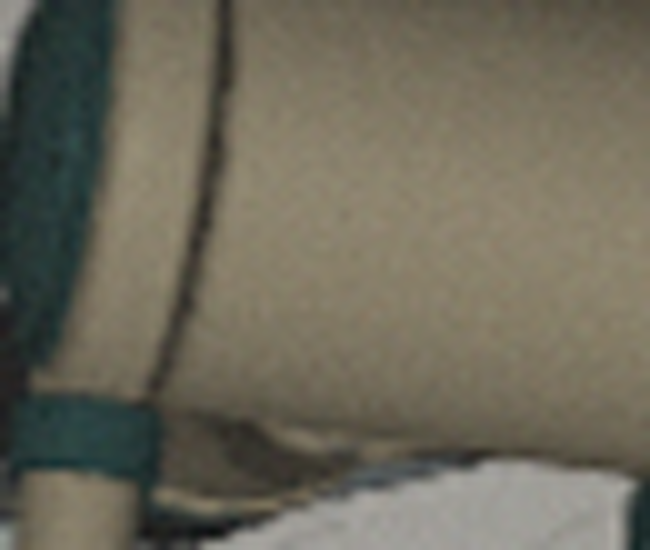

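Run:
```python
from h import *
z=np.load('w3.npz');cm={'mtx':manip.camera_model("wrist")['mtx'],'R':z['R'],'t':z['t']}
s=manip.get_state();R=tcpR(s);T=s['position'];print(T, np.degrees(np.arctan2(-R[0,1],R[1,1])))
P=(wpts(cm,z['d'],np.ones(z['d'].shape,bool))-T)@R   # tool coords x fwd(down), y, z(world x)
def fit(t,x0,x1,y,zc,dz):
    m=(P[:,0]>x0)&(P[:,0]<x1)&(abs(P[:,1])<y)&(abs(P[:,2]-zc)<dz);Q=P[m];k=np.ones(len(Q),bool)
    A=np.c_[Q[:,0]-(x0+x1)/2,Q[:,1],np.ones(len(Q))]
    for _ in range(6): co=np.linalg.lstsq(A[k],Q[k,2],rcond=None)[0];k=abs(A@co-Q[:,2])<.0015
    print(t,len(Q),k.sum(),co.round(4), Q[k].min(0).round(4),Q[k].max(0).round(4))
fit('grip',.05,.074,.006,-.012,.006)
fit('dial',.085,.16,.042,-.010,.006)
fit('rimtop',.078,.1,.03,-.010,.012)
m=(P[:,0]>.165)&(P[:,0]<.21)&(abs(P[:,1])<.03)&(abs(P[:,2])<.03);Q=P[m];print('collar',m.sum(),Q.mean(0),Q.min(0),Q.max(0))
m=(P[:,0]>.07)&(P[:,0]<.17)&(abs(P[:,1])<.06)&(abs(P[:,2])<.03);Q=P[m];print('case',Q.min(0),Q.max(0))
```

```text
[ 4.83194479e-01 -3.49312698e-04  3.87950922e-01] -1.262688835660993
grip 588 580 [-0.0087 -0.0778 -0.0126] [ 0.05  -0.006 -0.014] [ 0.074   0.006  -0.0107]
dial 5365 4168 [ 0.0005  0.0019 -0.0104] [ 0.085 -0.042 -0.012] [ 0.16    0.042  -0.0089]
rimtop 2274 768 [-0.1777 -0.0063 -0.0089] [ 0.078  -0.0299 -0.0113] [ 0.1     0.0299 -0.0058]
collar 699 [ 0.17623272  0.00134976 -0.01315422] [ 0.16503392 -0.02650727 -0.01932848] [ 0.19017922  0.02955039 -0.00974418]
case [ 0.07011765 -0.04687188 -0.01502545] [0.16996514 0.04883434 0.0106079 ]
```

Call:
play_rows([
  [1,0,0,0,-0.76],
  [1,0,0,0,-0.76],
  [1,0,0,0,-0.76],
  [1,0,-0.4,0.1,0],
  [1,0,-0.7,0.2,0],
  [1,0,-0.8,0.3,0],
  [1,0,-0.8,0.3,0],
  [1,0,-0.8,0.3,0],
  [1,0,-0.7,0.26,0],
  [1,0,-0.47,0.1,0],
  [1,0,0,0,0],
  [1,0,0,0,0],
  [1,0,0,0,0],
])

```text
clock: 9.0
position: [0.5584, -0.1266, 0.388]
ee_rot: [0.703, -0.076, 0.703, 0.077]
contact_force: [-0.1, -0.5, -2.8]
width: 0.0133
```

Run:
```python
from h import *
s=manip.get_state();R=tcpR(s);print(s['clock'],s['position'],s['width'],s['contact_force'],np.degrees(np.arctan2(-R[0,1],R[1,1])))
im,d=manip.get_image("wrist");cv2.imwrite("pics/w4.png",cv2.rotate(im[:,:,::-1],cv2.ROTATE_180))
cm=manip.camera_model("wrist");np.savez('w4.npz',im=im,d=d,R=cm['R'],t=cm['t'])
for q in("bore_mouth","rock_axis","blade_holder"):
    for r in manip.mark_of("wrist",q)[:2]: print(q,round(r['conf'],2),w(cm,r['location']).round(4),wproj(cm,w(cm,r['location'])).round())
im,d=manip.get_image("scene");crop(im,340,170,440,260,6,"pics/s4.png")
cm=manip.camera_model("scene")
for q in("bore_mouth","rock_axis","blade_holder","gauge"):
    for r in manip.mark_of("scene",q)[:2]: print(q,round(r['conf'],2),w(cm,r['location']).round(4))
```

```text
9.0 [ 0.55841215 -0.1265762   0.38801888] 0.013259662922675828 [-0.1421325  -0.53322051 -2.80148445] 12.406101624172406
bore_mouth 0.84 [ 0.5619 -0.1306  0.1207] [318. 177.]
rock_axis 0.19 [0.3739 0.3618 0.0013] [588. 130.]
blade_holder 0.58 [ 0.5612 -0.1205  0.0018] [326. 159.]
bore_mouth 0.55 [ 0.5558 -0.1292  0.1211]
rock_axis 0.91 [ 0.5574 -0.1255  0.0472]
gauge 0.89 [0.4595 0.5986 0.0435]
gauge 0.56 [ 0.556  -0.129   0.1991]
```

View pics/w4.png

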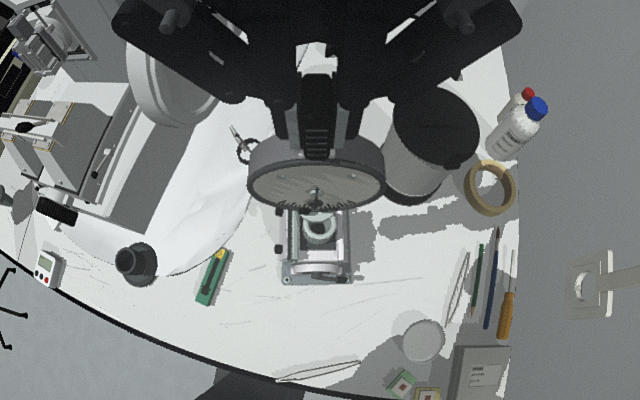

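View pics/s4.png

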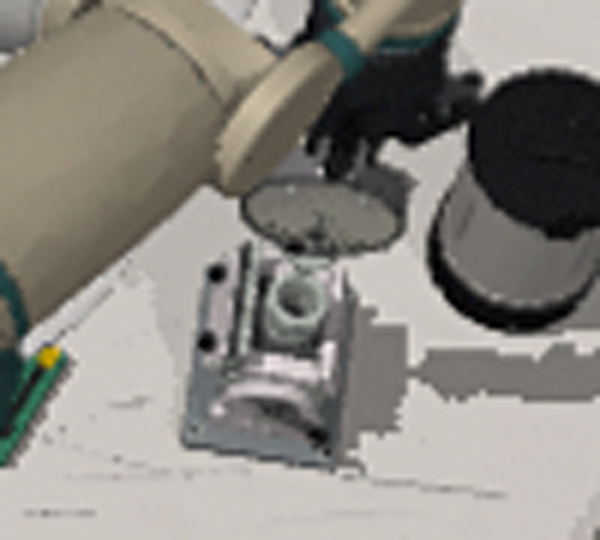

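The bore ring shows just below the collar, at (319,228) in the rotated wrist picture. The holder's edges look square to the dial.

Run:
```python
import cv2
im=cv2.imread("pics/w4.png")
cv2.imwrite("pics/w4c.png",cv2.resize(im[195:290,265:370],None,fx=6,fy=6,interpolation=cv2.INTER_CUBIC))
```

```text
(no output)
```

View pics/w4c.png

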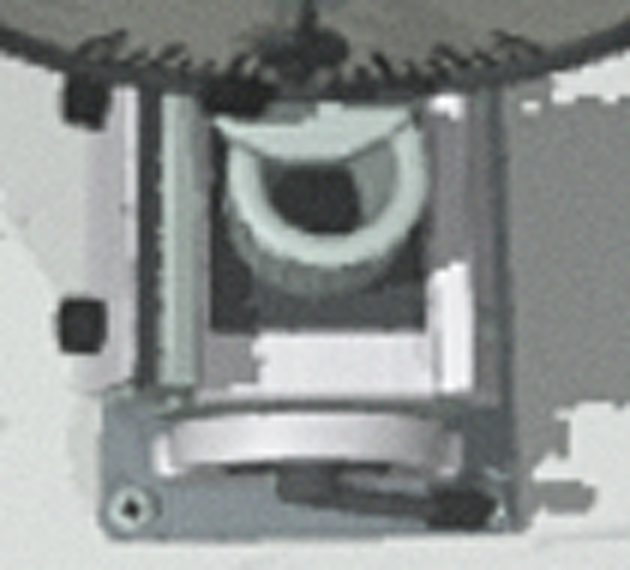

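Run:
```python
from h import *
from scipy.optimize import least_squares
z=np.load('w4.npz');cm={'mtx':manip.camera_model("wrist")['mtx'],'R':z['R'],'t':z['t']}
R=tcpR(manip.get_state());T=manip.get_state()['position']
th=np.linspace(0,2*np.pi,361)
def circ(c,r,h):
    uv=np.array([wproj(cm,[c[0]+r*np.cos(a),c[1]+r*np.sin(a),h]) for a in th])
    return np.c_[(639-uv[:,0]-265)*6,(399-uv[:,1]-195)*6]
def ext(p): return np.array([p[:,0].min(),p[:,0].max(),p[:,1].max()])
for t,r,h,ob in(('boss',.019,.1195,(228,428,268)),('mouth',.0132,.1195,(262,396,238)),('collarbottom',.0195,T[2]-.1905,(215,420,157)),):
    f=lambda c:(ext(circ(c,r,h))-ob)/6
    s=least_squares(f,[.5585,-.128] if t!='collarbottom' else T[:2]);print(t,s.x.round(4),f(s.x).round(2),'rel TCP tool y,z',((s.x-T[:2])@R[:2,1:]).round(4))
o=np.array([.559,-.125])
# foot front corners z=.012
for p in((103,530),(515,532)):
    a,rr=wray(cm,639-(265+p[0]/6),399-(195+p[1]/6));print((a+(.012-a[2])/rr[2]*rr).round(4))
```

```text
boss [ 0.56   -0.1292] [-0.17  0.17 -0.01] rel TCP tool y,z [-0.0022  0.0006]
mouth [ 0.56   -0.1294] [-0.54  0.54 -0.01] rel TCP tool y,z [-0.0024  0.0006]
collarbottom [ 0.5614 -0.1265] [-4.83  4.84 -0.22] rel TCP tool y,z [0.0002 0.0026]
[ 0.4876 -0.0912  0.012 ]
[ 0.5082 -0.1873  0.012 ]
```

Run:
```python
from h import *
z=np.load('w4.npz');cm={'mtx':manip.camera_model("wrist")['mtx'],'R':z['R'],'t':z['t']}
s=manip.get_state();R=tcpR(s);T=s['position']
im=z['im'];d=z['d']
rot=cv2.rotate(d,cv2.ROTATE_180)
def tool(u,v,dep):
    K=cm['mtx'];a=(u-K[0,2])/K[0,0];b=(v-K[1,2])/K[1,1];t=np.hypot(a,b);k=np.tan(t)/t
    return (cm['R'].T@(np.array([a*k*dep,b*k*dep,dep])-cm['t'])-T)@R
for y in(115,125,135,145,150,155,160):
    c,r=int(265+318/6),int(195+y/6); print(y,tool(639-c,399-r,rot[r,c]).round(4))
for dz in(0,.0005,.0015):
  for xx in(.1785,.1905):
    p=T+R@np.array([xx,0,-.0195+dz]);uv=wproj(cm,p);print(dz,xx,(639-uv[0]-265)*6,(399-uv[1]-195)*6)
# mean dial plane
P=(wpts(cm,d,np.ones(d.shape,bool))-T)@R
m=(P[:,0]>.09)&(P[:,0]<.15)&(abs(P[:,1])<.04)&(abs(P[:,2]+.01)<.004);print(np.median(P[m,2]),m.sum())
m=(P[:,0]>.18)&(P[:,0]<.188)&(abs(P[:,1])<.02)&(abs(P[:,2]+.01)<.012);Q=P[m]
A=np.c_[2*Q[:,1],2*Q[:,2],np.ones(len(Q))];c=np.linalg.lstsq(A,(Q[:,1:]**2).sum(1),rcond=None)[0];print(len(Q),c,np.sqrt(c[2]+c[0]**2+c[1]**2))
```

```text
115 [ 0.184   0.0002 -0.0125]
125 [ 0.1836  0.0002 -0.0135]
135 [ 0.1832  0.0002 -0.0154]
145 [ 0.1825  0.0002 -0.0173]
150 [ 0.1843  0.0002 -0.0177]
155 [ 0.1843  0.0002 -0.0177]
160 [ 0.1847  0.0002 -0.0185]
0 0.1785 319.53443384277386 151.8607604794775
0 0.1905 319.0398922554332 172.70923141951897
0.0005 0.1785 319.5279680440575 148.3689805304768
0.0005 0.1905 319.03410533757653 169.35873787936254
0.0015 0.1785 319.5149776976141 141.39574007143682
0.0015 0.1905 319.0224787767585 162.66681667872348
-0.010015282682607901 3962
268 [ 8.49903543e-04 -1.01335150e-02 -2.78100580e-05] 0.00869484926015072
```

Call:
play_rows([
  [1,0.5,-0.04,0,0],
  [1,0.5,0,0,0],
  [1,0.4,0,0,0],
  [1,0.3,0,0,0],
  [1,0.2,0,0,0],
  [1,0.2,0,0,0],
  [1,0,0,0,0],
  [1,0,0,0,0],
], newtons=30)

```text
clock: 10.25
position: [0.5594, -0.1287, 0.3252]
ee_rot: [0.703, -0.076, 0.703, 0.076]
contact_force: [0.2, -0.3, -3.4]
width: 0.0137
```

Run:
```python
from h import *
s=manip.get_state();print(s['clock'],s['position'],s['width'],s['contact_force'],s['moment'])
im,d=manip.get_image("wrist");im=cv2.rotate(im[:,:,::-1],cv2.ROTATE_180)
cv2.imwrite("pics/w5.png",cv2.resize(im[120:290,230:410],None,fx=4,fy=4,interpolation=cv2.INTER_CUBIC)[:600])
```

```text
10.25 [ 0.55944261 -0.12866831  0.32515282] 0.013677589704821443 [ 0.24595061 -0.27770443 -3.42314059] [-0.03439227 -0.04630917  0.02840646]
```

View pics/w5.png

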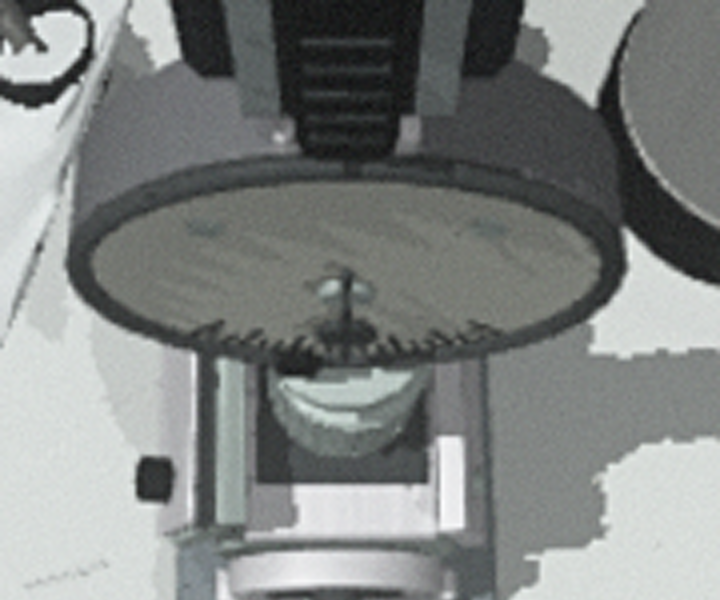

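Call:
play_rows([
  [1,0.1,0.02,0,0],
  [1,0.1,0.02,0,0],
  [1,0.1,0.02,0,0],
  [1,0.1,0.01,0,0],
  [1,0,0,0,0],
])

```text
clock: 10.8
position: [0.5586, -0.1264, 0.3122]
ee_rot: [0.703, -0.076, 0.703, 0.077]
contact_force: [-0.0, 0.3, -3.2]
width: 0.0132
```

Call:
play_rows([
  [1,0.05,0,0,0],
  [1,0.05,0,0,0],
  [1,0,0,0,0],
])

```text
clock: 11.1
position: [0.5588, -0.1262, 0.3108]
ee_rot: [0.703, -0.076, 0.703, 0.076]
contact_force: [-0.8, 1.6, 2.4]
width: 0.013
```

Call:
play_rows([
  [1,0.05,0,0,0],
  [1,0.03,0,0,0],
  [1,0,0,0,0],
], newtons=25)

```text
clock: 11.4
position: [0.5587, -0.1259, 0.3105]
ee_rot: [0.704, -0.076, 0.702, 0.076]
contact_force: [-3.6, 1.4, 13.0]
width: 0.0135
```

Run:
```python
from h import *
s=manip.get_state();print(s['clock'],s['position'],s['width'],s['contact_force'],s['moment'])
im,d=manip.get_image("wrist");im=cv2.rotate(im[:,:,::-1],cv2.ROTATE_180)
cv2.imwrite("pics/w6.png",cv2.resize(im[120:270,230:410],None,fx=4,fy=4,interpolation=cv2.INTER_CUBIC))
im,d=manip.get_image("scene");crop(im,340,170,440,260,6,"pics/s6.png")
```

```text
11.4 [ 0.55874648 -0.12591682  0.31054416] 0.013456636413541426 [-3.56051166  1.3724562  13.00241451] [0.99542123 0.96836757 0.04876485]
```

View pics/w6.png

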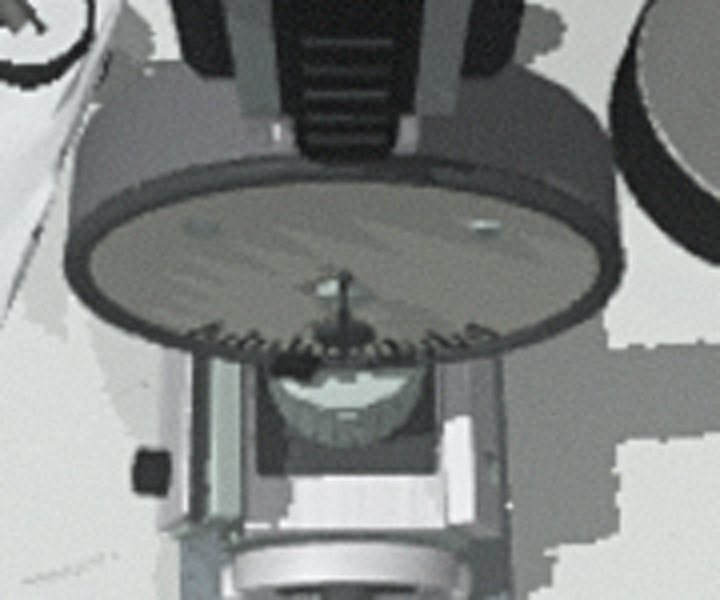

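View pics/s6.png

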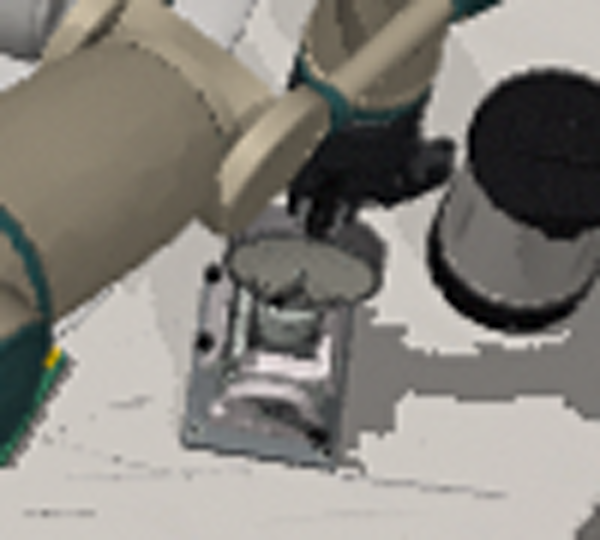

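Call:
play_rows([
  [1,0,0,0,0],
  [1,0,0.08,0,0],
  [1,0,0.1,0,0],
  [1,0,0.1,0,0],
  [1,0.01,0.1,0,0],
  [1,0,0,0,0],
], newtons=20)

```text
clock: 12.1
position: [0.5573, -0.118, 0.3107]
ee_rot: [0.705, -0.08, 0.701, 0.073]
contact_force: [-1.4, -4.1, 10.4]
width: 0.0134
```

Run:
```python
from h import *
s=manip.get_state();print(s['clock'],s['position'],s['width'],s['contact_force'],s['moment'])
im,d=manip.get_image("wrist");im=cv2.rotate(im[:,:,::-1],cv2.ROTATE_180)
cv2.imwrite("pics/w7.png",cv2.resize(im[120:270,230:410],None,fx=4,fy=4,interpolation=cv2.INTER_CUBIC))
```

```text
12.1 [ 0.55734373 -0.11798968  0.31073782] 0.013437135529706785 [-1.44930347 -4.0708523  10.39332273] [-1.32872868  0.47753549 -0.0781458 ]
```

View pics/w7.png

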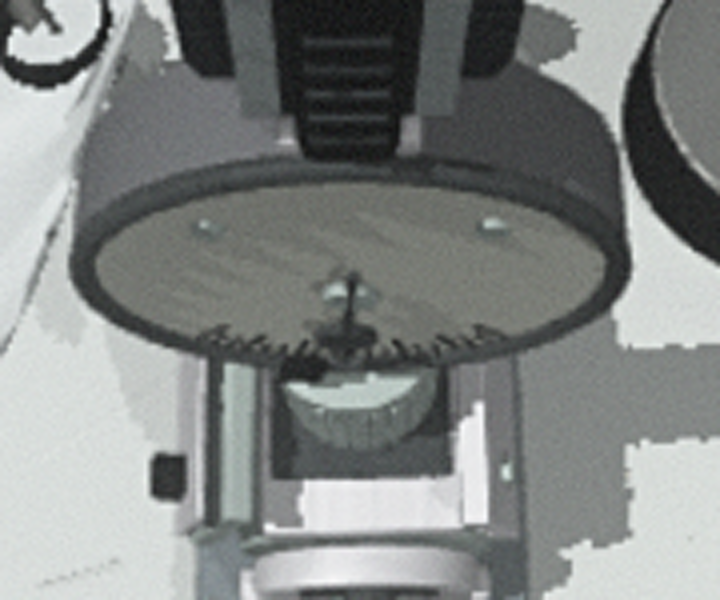

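Call:
play_rows([
  [0.82,0,0,0,0],
  [0.72,0,0,0,0],
  [0.72,0,0,0,0],
  [0.72,0,0,0,0],
])

```text
clock: 12.55
position: [0.5563, -0.1153, 0.3068]
ee_rot: [0.703, -0.076, 0.703, 0.076]
contact_force: [0.3, 0.4, -0.5]
width: 0.0239
```

Run:
```python
from h import *
s=manip.get_state();print(s['clock'],s['position'],s['width'],s['contact_force'],s['moment'],tcpR(s)[:,0].round(4))
im,d=manip.get_image("wrist");im=cv2.rotate(im[:,:,::-1],cv2.ROTATE_180)
cv2.imwrite("pics/w8.png",cv2.resize(im[120:270,230:410],None,fx=4,fy=4,interpolation=cv2.INTER_CUBIC))
```

```text
12.55 [ 0.55634737 -0.11527403  0.30677481] 0.0239163002842417 [ 0.31488518  0.38918717 -0.51050249] [ 0.03758236 -0.02456052 -0.02307172] [-5.e-04  5.e-04 -1.e+00]
```

View pics/w8.png

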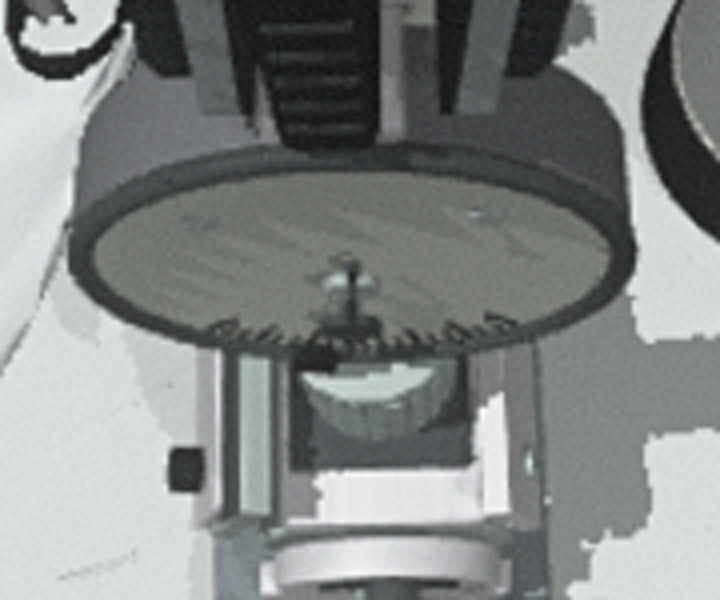

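The gauge is now leaning left on the left finger, with the collar still on the boss. The pointer is at (350,300) and the index at (318,358), so I'll continue moving left.

Call:
play_rows([
  [0.72,0,0.1,0,0],
  [0.72,0,0.15,0,0],
  [0.72,0.02,0.15,0,0],
  [0.72,0.02,0.15,0,0],
  [0.72,0.02,0.15,0,0],
  [0.72,0,0.1,0,0],
  [0.72,0,0,0,0],
  [0.72,0,0,0,0],
  [0.72,0,0,0,0],
  [0.72,0,0,0,0],
  [0.72,0,0,0,0],
])

```text
clock: 13.7
position: [0.5513, -0.0921, 0.3054]
ee_rot: [0.703, -0.076, 0.703, 0.076]
contact_force: [-0.4, 0.5, -0.9]
width: 0.0237
```

Run:
```python
from h import *
s=manip.get_state();print(s['clock'],s['position'],s['width'],s['contact_force'],s['moment'],tcpR(s)[:,0].round(4))
im,d=manip.get_image("wrist");im=cv2.rotate(im[:,:,::-1],cv2.ROTATE_180)
cv2.imwrite("pics/w9.png",cv2.resize(im[120:270,230:410],None,fx=4,fy=4,interpolation=cv2.INTER_CUBIC))
```

```text
13.7 [ 0.55130166 -0.09212077  0.30542938] 0.023722518200584117 [-0.42730937  0.47288633 -0.91395229] [ 0.10412672  0.04046381 -0.02919603] [ 1.e-04  0.e+00 -1.e+00]
```

View pics/w9.png

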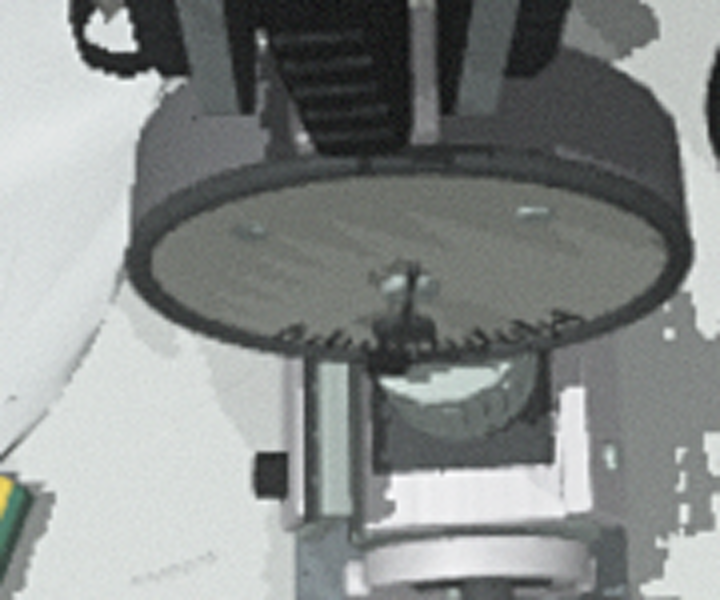

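```bash
cat > look.py <<'E'
import sys
from h import *
name=sys.argv[1]; rot_c=(int(sys.argv[2]),int(sys.argv[3]))
s=manip.get_state();print(s['clock'],s['position'],s['width'],s['contact_force'],s['moment'].round(2),tcpR(s)[:,0].round(4))
im,d=manip.get_image("wrist");cm=manip.camera_model("wrist")
np.savez(name+'.npz',im=im,d=d,R=cm['R'],t=cm['t'],T=s['position'],TR=tcpR(s))
r=cv2.rotate(im[:,:,::-1],cv2.ROTATE_180);a,b=rot_c
cv2.imwrite(f"pics/{name}c.png",cv2.resize(r[b:b+50,a:a+70],None,fx=11,fy=11,interpolation=cv2.INTER_CUBIC))
cv2.imwrite(f"pics/{name}.png",cv2.resize(r[120:270,230:410],None,fx=4,fy=4,interpolation=cv2.INTER_CUBIC))
for q in("index_tip","pointer_tip","gauge","bore_mouth"):
    for e in manip.mark_of("wrist",q)[:2]: print(q,round(e['conf'],2),((w(cm,e['location'])-s['position'])@tcpR(s)).round(4))
E
python3 look.py w10 298 175
```

```text
13.75 [ 0.55130118 -0.09212625  0.30539181] 0.023830014240519698 [-0.01181131  0.22662257 -0.61223857] [ 0.02  0.01 -0.01] [ 1.e-04  0.e+00 -1.e+00]
index_tip 0.52 [ 0.1666 -0.0077 -0.0156]
index_tip 0.52 [0.0586 0.0011 0.003 ]
pointer_tip 0.7 [ 0.1608 -0.0116 -0.0098]
pointer_tip 0.6 [0.0577 0.0058 0.0041]
gauge 0.77 [ 0.1835 -0.0199  0.0032]
bore_mouth 0.43 [ 0.3048 -0.0396  0.1437]
```

View pics/w10c.png

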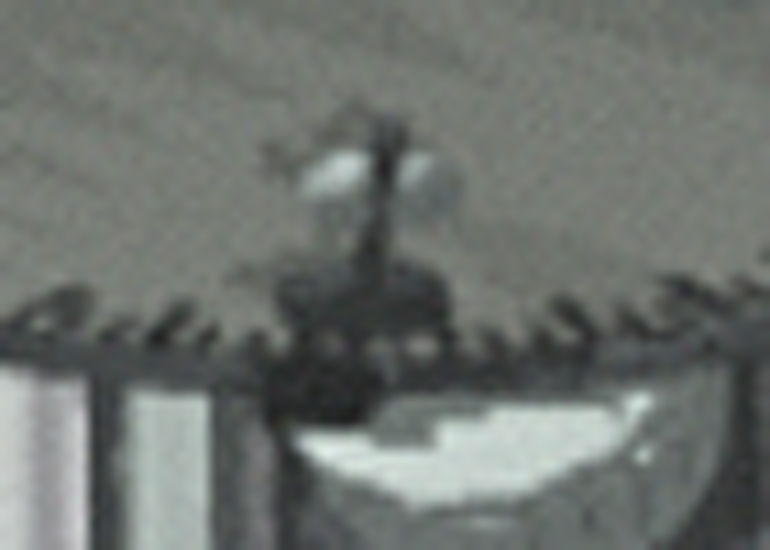

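```bash
cat > hitp.py <<'E'
from h import *
def load(name):
    z=np.load(name+'.npz');cm={'mtx':manip.camera_model("wrist")['mtx'],'R':z['R'],'t':z['t']};return z,cm
def hit(name,x,y,a,b,f=11,zt=-.013):
    z,cm=load(name);o,r=wray(cm,639-(a+(x+.5)/f-.5),399-(b+(y+.5)/f-.5));o=(o-z['T'])@z['TR'];r=r@z['TR'];return o+(zt-o[2])/r[2]*r
E
python3 - <<'E'
from hitp import *
for t,p in(('tail',(390,125)),('hub',(381,175)),('needle',(374,240)),('bob',(366,300)),('tip?',(360,345)),('idx',(325,385)),('idxwedge',(330,350))): print(t,hit('w10',*p,298,175).round(4))
# model: axis point in tool coords
z,cm=load('w10')
ax=np.array([.5598,-.1255,.05])
a=(ax-z['T'])@z['TR'];print('axis',a.round(4))
for ph in(.16,.2,.24):
    for i in (.2,.24,.28):
        def pt(h,s): return np.array([a[0]-h*np.cos(ph)-s*np.sin(ph), a[1]+h*np.sin(ph)-s*np.cos(ph)*-1, -.013])
        def gp(zz,yy): # gauge coords: height zz from mouth origin, lateral yy(left)
            h=.07+zz; return np.array([a[0]-h*np.cos(ph)+yy*np.sin(ph), a[1]+h*np.sin(ph)+yy*np.cos(ph), -.013])
        def px(P): uv=wproj(cm,z['T']+z['TR']@P); return ((639-uv[0]-298+.5)*11-.5).round(0),((399-uv[1]-175+.5)*11-.5).round(0)
        c=gp(.06,0); print(ph,i,'c',c.round(4),px(c),'ptr',px(c+[.037,0,0]),'bob?',px(c+[.027,0,0]),'idx',px(gp(.06-.037*np.cos(i),.037*np.sin(i))))
E
```

```text
tail [ 0.1149 -0.0099 -0.013 ]
hub [ 0.1234 -0.0098 -0.013 ]
needle [ 0.1355 -0.01   -0.013 ]
bob [ 0.1479 -0.01   -0.013 ]
tip? [ 0.1582 -0.0101 -0.013 ]
idx [ 0.168  -0.0079 -0.013 ]
idxwedge [ 0.1594 -0.008  -0.013 ]
axis [ 0.2554 -0.0344  0.0011]
0.16 0.2 c [ 0.1271 -0.0137 -0.013 ] (np.float64(441.0), np.float64(195.0)) ptr (np.float64(407.0), np.float64(369.0)) bob? (np.float64(415.0), np.float64(327.0)) idx (np.float64(387.0), np.float64(369.0))
0.16 0.24 c [ 0.1271 -0.0137 -0.013 ] (np.float64(441.0), np.float64(195.0)) ptr (np.float64(407.0), np.float64(369.0)) bob? (np.float64(415.0), np.float64(327.0)) idx (np.float64(366.0), np.float64(369.0))
0.16 0.28 c [ 0.1271 -0.0137 -0.013 ] (np.float64(441.0), np.float64(195.0)) ptr (np.float64(407.0), np.float64(369.0)) bob? (np.float64(415.0), np.float64(327.0)) idx (np.float64(346.0), np.float64(368.0))
0.2 0.2 c [ 0.128  -0.0086 -0.013 ] (np.float64(358.0), np.float64(200.0)) ptr (np.float64(336.0), np.float64(373.0)) bob? (np.float64(341.0), np.float64(331.0)) idx (np.float64(336.0), np.float64(373.0))
0.2 0.24 c [ 0.128  -0.0
[... 307 characters left out ...]
np.float64(341.0), np.float64(331.0)) idx (np.float64(295.0), np.float64(373.0))
0.24 0.2 c [ 0.1291 -0.0035 -0.013 ] (np.float64(275.0), np.float64(207.0)) ptr (np.float64(265.0), np.float64(378.0)) bob? (np.float64(268.0), np.float64(336.0)) idx (np.float64(286.0), np.float64(377.0))
0.24 0.24 c [ 0.1291 -0.0035 -0.013 ] (np.float64(275.0), np.float64(207.0)) ptr (np.float64(265.0), np.float64(378.0)) bob? (np.float64(268.0), np.float64(336.0)) idx (np.float64(265.0), np.float64(378.0))
0.24 0.28 c [ 0.1291 -0.0035 -0.013 ] (np.float64(275.0), np.float64(207.0)) ptr (np.float64(265.0), np.float64(378.0)) bob? (np.float64(268.0), np.float64(336.0)) idx (np.float64(245.0), np.float64(377.0))
```

Call:
play_rows([
  [0.72,0,0.1,0,0],
  [0.72,0.02,0.15,0,0],
  [0.72,0,0.14,0,0],
  [0.74,0,0,0,0],
  [0.76,0,0,0,0],
  [0.76,0,0,0,0],
  [0.76,0,0,0,0],
  [0.76,0,0,0,0],
  [0.76,0,0,0,0],
  [0.76,0,0,0,0],
])

```text
clock: 15.0
position: [0.5489, -0.0807, 0.3052]
ee_rot: [0.703, -0.076, 0.703, 0.076]
contact_force: [-0.7, 0.3, 5.4]
width: 0.0206
```

```bash
python3 look.py w11 308 175
```

```text
15.0 [ 0.54891602 -0.08069581  0.3052148 ] 0.020592141754923042 [-0.65193123  0.25769095  5.37603433] [-0.21  0.06 -0.  ] [ 9.e-04 -3.e-04 -1.e+00]
index_tip 0.5 [ 0.1635 -0.0131 -0.0155]
pointer_tip 0.7 [0.0602 0.0036 0.003 ]
pointer_tip 0.66 [ 0.165  -0.0171 -0.0116]
gauge 0.83 [ 0.1857 -0.0295  0.0003]
```

View pics/w11c.png

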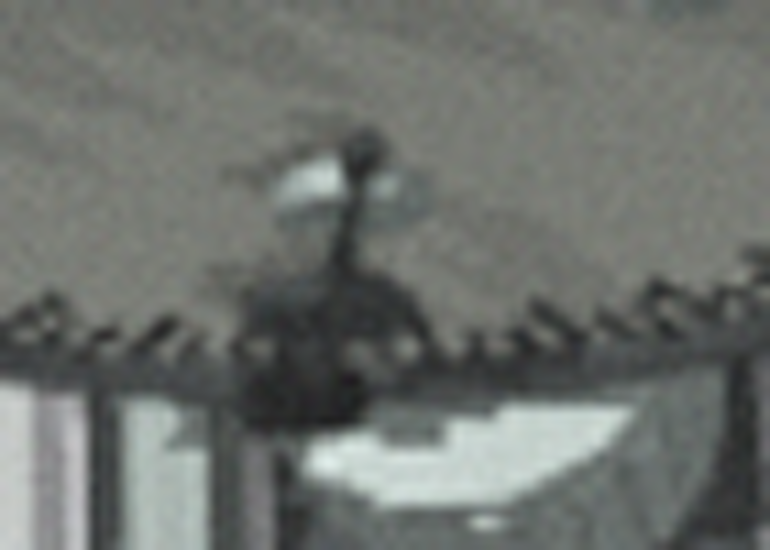

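View pics/w11.png

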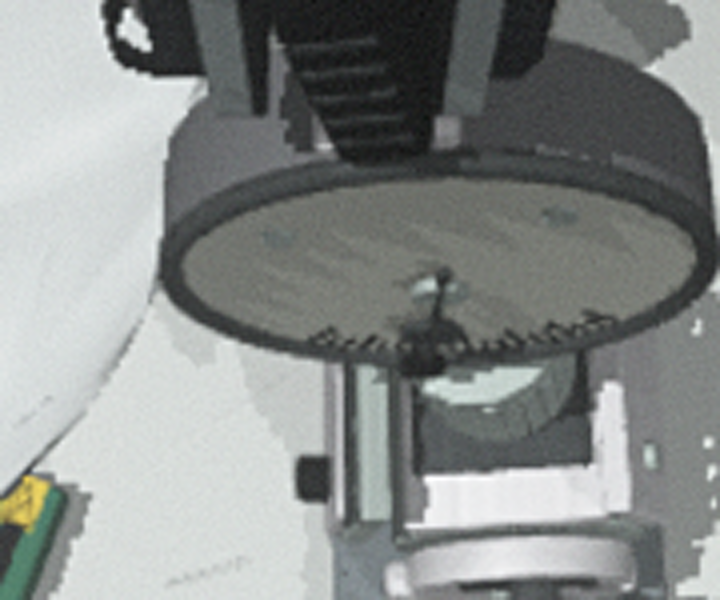

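Run:
```python
from hitp import *
for t,p in(('tail',(363,140)),('needle',(350,220)),('needle2',(345,255)),('bob',(332,310)),('idx',(305,395)),('idxL',(245,395)),('idxR',(365,395)),('idxw',(305,350))): print(t,hit('w11',*p,308,175).round(4))
z,cm=load('w11')
im=cv2.rotate(z['im'][:,:,::-1],cv2.ROTATE_180)
g=im[185:216,325:350].min(2)
for r in range(g.shape[0]): print(185+r,' '.join('%3d'%x for x in g[r]))
```

```text
tail [ 0.1174 -0.015  -0.013 ]
needle [ 0.1316 -0.0152 -0.013 ]
needle2 [ 0.1385 -0.0154 -0.013 ]
bob [ 0.1501 -0.0153 -0.013 ]
idx [ 0.1706 -0.0147 -0.013 ]
idxL [ 0.1706 -0.0102 -0.013 ]
idxR [ 0.1707 -0.0191 -0.013 ]
idxw [ 0.1594 -0.014  -0.013 ]
185 117 120 116 121 118 119 118 118 114 103 104 103 104 101 101 111 115 114 114 117 124 113 112 120 113
186 120 115 114 114 116 119 118 111 114 109 106  99  98  95  97 100  93 104 119 115 117 113 116 113 115
187 117 117 121 118 114 113 118 122 122 109 111 102  97  90  87  76  68  86 107 118 115 120 120 113 117
188 116 117 116 112 118 119 113 113 112  99  85  92 101  93  68  70  65  73  95 116 121 115 114 116 117
189 114 120 115 116 116 114 112  95  94  96  91 116 132 123  64  56  45  68  97 112 122 117 119 117 117
190 117 117 117 100 100  98  99  98  94 126 150 172 177 167  69  42  55  84 103 107 106 106 110 117 117
191 116 120 114 102 106  98  89 104 120 149 166 185 194 178  93  52  86 121 135 113  97  97 110 118 118
192 113 117 116 118 119 111 103 114 134 154 154 155 163 143 101  65  94 127 131 104 104  98 108 113 112
193 119 120 118 1
[... 1674 characters left out ...]
  43  44  41  42  47  52  49  39  30  37  67  73  74  58  56  60  59  61  61
210  69  71  74  76  65  47  41  36  42  44  40  45  45  39  38  39  49  59  59  53  54  66  70  73  73
211  73  70  66  63  58  51  44  41  37  44  38  40  41  37  37  32  55  77  80  74  75  75  78  75  75
212 106  94  63  73  60  51  48  43  42  42  37  40  41  37  34  47  79  94 100 106 100  99  99 100 104
213 104  97  64  76  78  50  43  39  43  39  37  43  37  41  49  66  95 109 103 102 102 104 107 138 175
214 107  97  71  79  74  74  69  59  67  63  62  83 108 109 135 147 156 133 104 103 107 101 100 149 201
215 123 108  75  79  77  95  96  88  86  95  93 145 173 180 205 207 202 176 142 138 137 142 138 167 200
```

Call:
play_rows([
  [0.78,0,0.05,0,0],
  [0.8,0,0,0,0],
  [0.8,0,0,0,0],
  [0.8,0,0,0,0],
  [0.8,0,0,0,0],
  [0.8,0,0,0,0],
  [0.8,0,0,0,0],
  [0.8,0,0,0,0],
])

```text
clock: 16.05
position: [0.5488, -0.0798, 0.3054]
ee_rot: [0.703, -0.077, 0.703, 0.076]
contact_force: [-0.3, -0.5, 5.6]
width: 0.0201
```

```bash
python3 look.py w12 308 175
```

```text
16.05 [ 0.54875872 -0.07975501  0.30537293] 0.020073790558268568 [-0.25941808 -0.48732595  5.63661705] [-0.64  0.02 -0.04] [ 0.0014 -0.0018 -1.    ]
index_tip 0.64 [ 0.3089 -0.0414  0.0016]
index_tip 0.63 [ 0.1654 -0.0148 -0.0185]
pointer_tip 0.63 [ 0.16   -0.018  -0.0118]
gauge 0.59 [ 0.185  -0.0272 -0.0008]
gauge 0.36 [ 0.0606 -0.0006  0.0034]
bore_mouth 0.17 [ 0.3088 -0.0489 -0.1933]
```

View pics/w12c.png

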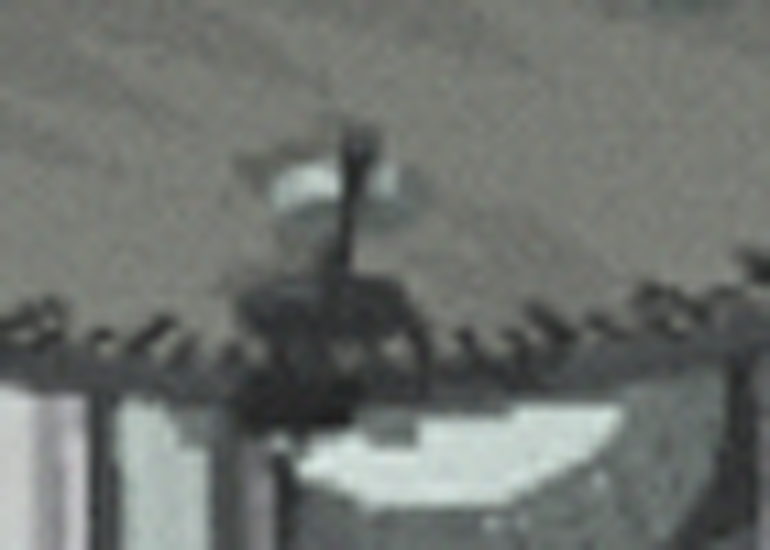

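View pics/w12.png

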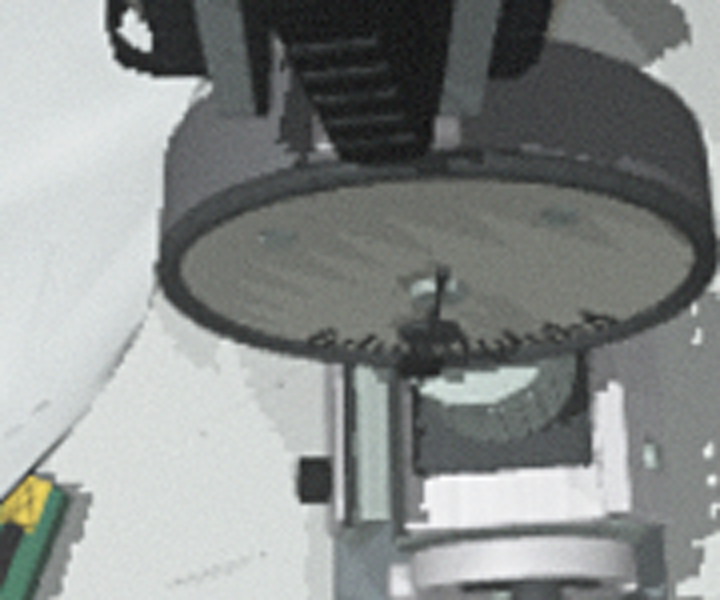

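Run:
```python
from hitp import *
for t,p in(('tail',(358,140)),('needle',(351,205)),('needle2',(342,260)),('idx',(298,398)),('idxw',(303,350))): print(t,hit('w12',*p,308,175).round(4))
z,cm=load('w12')
im=cv2.rotate(z['im'][:,:,::-1],cv2.ROTATE_180)
g=im[186:216,325:350].min(2)
for r in range(g.shape[0]): print(186+r,' '.join('%3d'%x for x in g[r]))
```

```text
tail [ 0.1173 -0.0147 -0.013 ]
needle [ 0.1288 -0.0151 -0.013 ]
needle2 [ 0.1394 -0.0153 -0.013 ]
idx [ 0.1714 -0.0142 -0.013 ]
idxw [ 0.1593 -0.0139 -0.013 ]
186 108 114 119 118 113 114 116 120 117 117 115 109 103 100  89  96  96 104 113 116 114 114 118 114 109
187 119 116 116 116 122 117 120 114 111 108 109 101  98 106  79  78  77  93 120 111 121 118 116 117 118
188 113 118 120 118 114 114 114 107  93  92  97  95 100  96  63  75  64  92 122 118 118 117 115 117 117
189 121 119 115 118  99  95  92  93  93  92  93 108 121 114  53  49  52  95 126 118 115 116 116 117 121
190 119 116 119 123 100  93  88  96 105 135 155 172 163 133  58  40  78 118 145 112 101 111 114 120 111
191 119 121 120 117 109 102  92 106 141 152 173 187 186 164  60  47  98 133 145 105  98 102 110 120 116
192 115 114 119 108 115 111  99 115 147 152 163 157 161 150  59  54  94 118 129 103  97  97 108 112 113
193 119 122 117 105 114 117 117 118 141 135 122 104  96  86  52  67  81  93  95 103 102 100 102 110 110
194 122 116 117 115 115 115 118 121 114 102  85  86  89  81  55  73  86  90  97  89  98 106 111 111 107
195 1
[... 1478 characters left out ...]
  41  41  49  43  50  47  51  46  45  47  57  48  55  52  56  51  62  59  53
210  67  72  70  78  62  49  45  46  42  45  41  42  45  34  36  38  51  57  56  58  63  51  71  74  72
211  71  67  69  60  46  49  43  40  44  40  41  45  40  41  42  48  60  64  63  63  61  64  71  75  75
212 100  96  87  69  53  41  38  44  43  39  39  36  36  33  40  70  88  93 102 101  96 103  99 101 110
213 105 109  89  74  56  45  41  40  40  43  38  39  38  44  50  95 103 109 107 102 110 159 173 173 172
214 106 102  89  75  63  62  52  75  97  64  55  87 103 110 139 153 126 108 100  96 106 181 206 203 201
215 127 111  81  77  71  89  90 111 138 100  90 144 171 177 199 202 169 138 138 135 136 185 201 201 197
```

Call:
play_rows([
  [0.75,0,0,0,0],
  [0.73,0,0.09,0,0],
  [0.73,0,0.09,0,0],
  [0.76,0,0,0,0],
  [0.78,0,0,0,0],
  [0.8,0,0,0,0],
  [0.8,0,0,0,0],
  [0.8,0,0,0,0],
  [0.8,0,0,0,0],
  [0.8,0,0,0,0],
  [0.8,0,0,0,0],
  [0.8,0,0,0,0],
])

```text
clock: 17.5
position: [0.5472, -0.0739, 0.3048]
ee_rot: [0.703, -0.076, 0.703, 0.076]
contact_force: [-0.4, -2.3, 1.8]
width: 0.0207
```

```bash
python3 look.py w13 310 175
python3 - <<'E'
from hitp import *
z,cm=load('w13')
im=cv2.rotate(z['im'][:,:,::-1],cv2.ROTATE_180)
g=im[186:216,325:352].min(2)
for r in range(g.shape[0]): print(186+r,' '.join('%3d'%x for x in g[r]))
E
```

```text
17.5 [ 0.54724841 -0.07391064  0.30478131] 0.020692452139399634 [-0.40941506 -2.29334847  1.80325772] [-0.89  0.04 -0.01] [ 0.e+00 -2.e-04 -1.e+00]
index_tip 0.62 [ 0.1662 -0.017  -0.0167]
pointer_tip 0.7 [ 0.1631 -0.018  -0.0135]
pointer_tip 0.32 [ 0.3026 -0.0611  0.143 ]
gauge 0.9 [ 0.1866 -0.0311  0.0026]
bore_mouth 0.18 [ 0.3026  0.1042 -0.0585]
186 115 119 112 114 115 117 115 114 107 112 112 113 111 106  93  95 103 105  99  98 103 111 123 120 117 117 114
187 118 117 118 114 120 118 115 118 118 122 107 113 116 103  95  93  94  88  73  67  73 106 120 118 112 116 114
188 117 122 120 116 116 118 116 116 115 111 105 101 111 110  96  98  98  84  65  66  70 104 116 115 117 112 122
189 116 115 114 111 120 114 105  97  97  93  93  94  97 105 122 128 124  91  44  49  74 100 104 110 114 112 118
190 119 119 117 113 120 116 105  92  92  95  90 106 126 156 171 175 146  94  43  53 119 139 123 103 110 114 117
191 120 119 120 117 113 123 107  95  91  96  94 122 153 167 193 192 161 118  52  74 142 150 135 111 106 105 116
192 111 114 118 119 116 122 114 109 106  93 107 127 146 154 160 156 144 106 
[... 1911 characters left out ...]
  47  53  53  53  58  53  53
210  72  67  70  70  67  66  68  74  73  50  47  45  48  43  46  42  43  41  42  42  52  57  57  54  67  63  60
211 100  89  84  93  76  76  78  79  71  45  46  44  41  47  45  38  44  42  35  45  69  76  75  71  85  86  82
212 124 110 102 101 100 102  99  90  87  46  39  41  44  38  39  41  45  38  42  57  95  98  99 101 104  98 109
213 150 150 139 112 107 103 108  97  90  56  41  40  41  42  44  39  37  39  45  60 104 103 105 106 106  98 110
214 165 179 164 105 101 108 109  93  94  64  58  67  70  63  73  76  72  73  82  86  95 108 138 160 153 156 153
215 160 180 164 120 126 126 117  93  85  79  77  99  95 101 129 148 142 142 136 133 108 136 178 206 205 206 199
```

View pics/w13c.png

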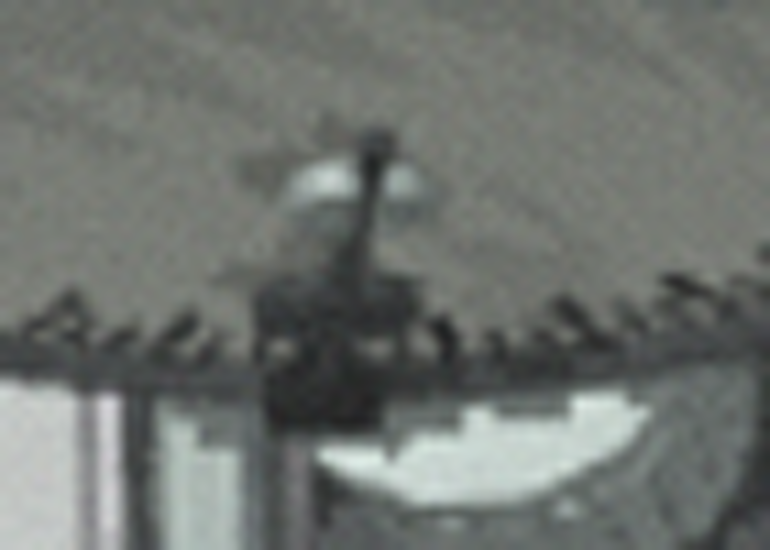

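View pics/w13.png

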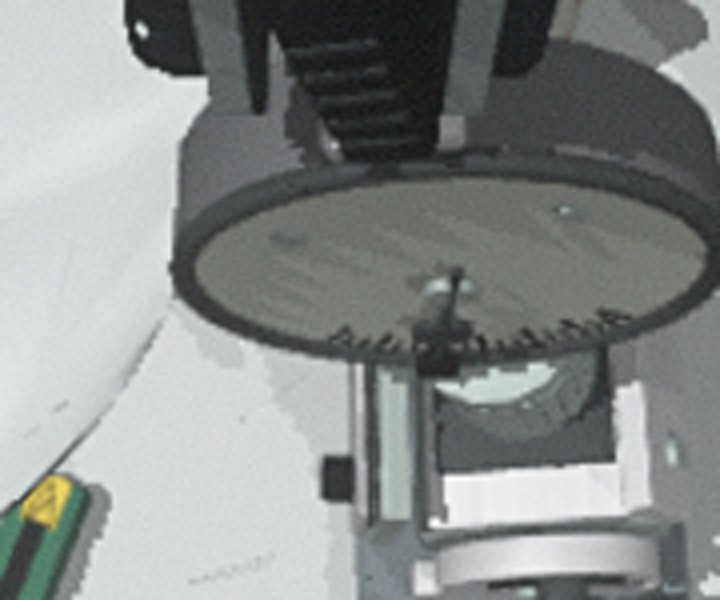

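Run:
```python
from hitp import *
for t,(c,r) in(('needle',(343.4,190)),('n',(342.9,194)),('n2',(341.4,198)),('bob',(340,203)),('wedge',(339,207)),('clip',(338.8,211.5))):
    z,cm=load('w13');o,q=wray(cm,639-c,399-r);o=(o-z['T'])@z['TR'];q=q@z['TR'];print(t,(o+(-.013-o[2])/q[2]*q).round(4))
```

```text
needle [ 0.1225 -0.0173 -0.013 ]
n [ 0.1305 -0.0176 -0.013 ]
n2 [ 0.1391 -0.0172 -0.013 ]
bob [ 0.1508 -0.0171 -0.013 ]
wedge [ 0.1611 -0.017  -0.013 ]
clip [ 0.1737 -0.0177 -0.013 ]
```

Run:
```python
from hitp import *
z,cm=load('w13')
im=cv2.rotate(z['im'][:,:,::-1],cv2.ROTATE_180)
cv2.imwrite("pics/w13b.png",cv2.resize(im[195:265,310:410],None,fx=8,fy=8,interpolation=cv2.INTER_CUBIC))
z,cm=load('w11') if 0 else (np.load('w4.npz'),None)
im2=cv2.rotate(z['im'][:,:,::-1],cv2.ROTATE_180)
cv2.imwrite("pics/w4i.png",cv2.resize(im2[175:225,280:350],None,fx=11,fy=11,interpolation=cv2.INTER_CUBIC))
```

```text
(no output)
```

View pics/w13b.png

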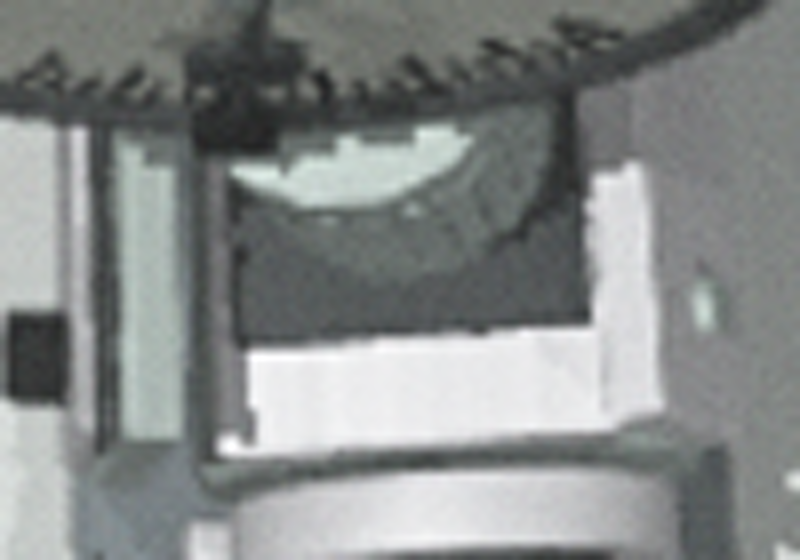

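View pics/w4i.png

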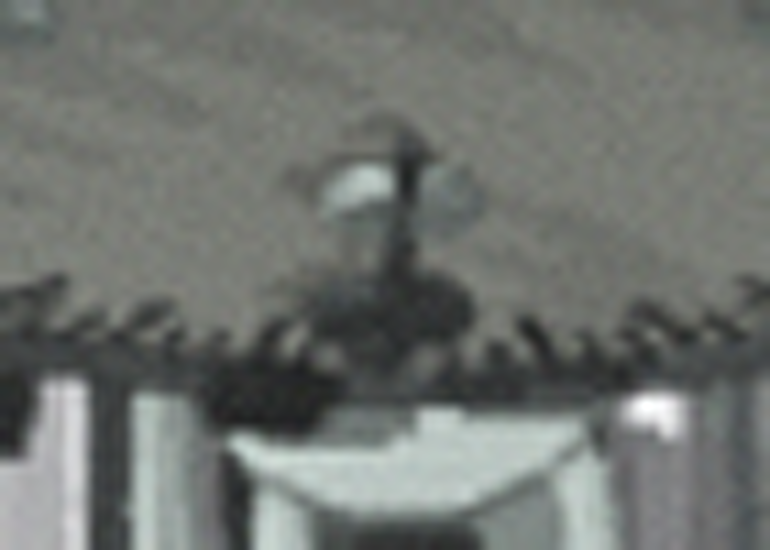

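```bash
python3 - <<'E'
from hitp import *
z4=np.load('w4.npz');K=manip.camera_model("wrist")['mtx']
c4={'mtx':K,'R':z4['R'],'t':z4['t']}
# tool frame at w4: use fixed cam-tool relation from w13
z,cm=load('w13')
Rct=cm['R']@z['TR']; tct=cm['R']@z['T']+cm['t']
def hT(col,row,zt=-.013):
    c={'mtx':K,'R':Rct,'t':tct};o,q=wray(c,639-col,399-row);return o+(zt-o[2])/q[2]*q
cv=lambda x,y,a,b,f=11:(a+(x+.5)/f-.5,b+(y+.5)/f-.5)
n=hT(*cv(402,190,280,175));n2=hT(*cv(398,260,280,175));k=hT(*cv(268,395,280,175));kw=hT(*cv(285,352,280,175))
print(n,n2,k,kw); 
for p in(k,kw): print('idx ang',np.arctan2(p[1]-n[1],p[0]-.1305))
# holder axis in w13 from cheek screws / foot? foot front corners visible? print holder expected pix
R=z['TR'];T=z['T']
o=np.array([.5598,-.1255,0]);yw=np.radians(12.4);ex=np.array([np.cos(yw),np.sin(yw),0]);ey=np.array([-np.sin(yw),np.cos(yw),0])
for nm,P in(('fl',o-.064*ex+.05*ey+[0,0,.012]),('fr',o-.064*ex-.05*ey+[0,0,.012])):
    uv=wproj(cm,P);print(nm,639-uv[0],399-uv[1])
for ph in(.22,.26,.30):
    up=np.array([0,0,1])*np.cos(ph)+ey*np.sin(ph);sd=ey*np.cos(ph)-np.array([0,0,1])*np.sin(ph)
    m=o+[0,0,.05]+.07*up
    L=[];th=np.linspace(0,2*np.pi,181)
    for d in(0,.003):
      q=np.array([wproj(cm,m-d*up+.019*(np.cos(a)*ex+np.sin(a)*sd)) for a in th]);L+=[639-q[:,0].max(),639-q[:,0].min(),399-q[:,1].min()]
    print(ph,np.round(L,1))
E
python3 - <<'E'
import cv2
im=cv2.rotate(__import__('numpy').load('w13.npz')['im'][:,:,::-1],cv2.ROTATE_180)
cv2.imwrite("pics/w13f.png",cv2.resize(im[180:290,280:440],None,fx=5,fy=5,interpolation=cv2.INTER_CUBIC))
E
```

```text
[ 0.12604916  0.00091049 -0.013     ] [ 0.13945917  0.00117331 -0.013     ] [ 0.17056643  0.01080399 -0.013     ] [ 0.15978655  0.00919363 -0.013     ]
idx ang 0.24208472725026464
idx ang 0.2756319205567398
fl 319.5362422559033 281.10871764613046
fr 403.3848409888754 278.83418560290676
0.22 [338.8 381.6 220.9 339.3 381.7 221.8]
0.26 [335.8 378.4 221.2 336.5 378.6 222. ]
0.3 [333.  375.1 221.4 333.8 375.5 222.2]
```

View pics/w13f.png

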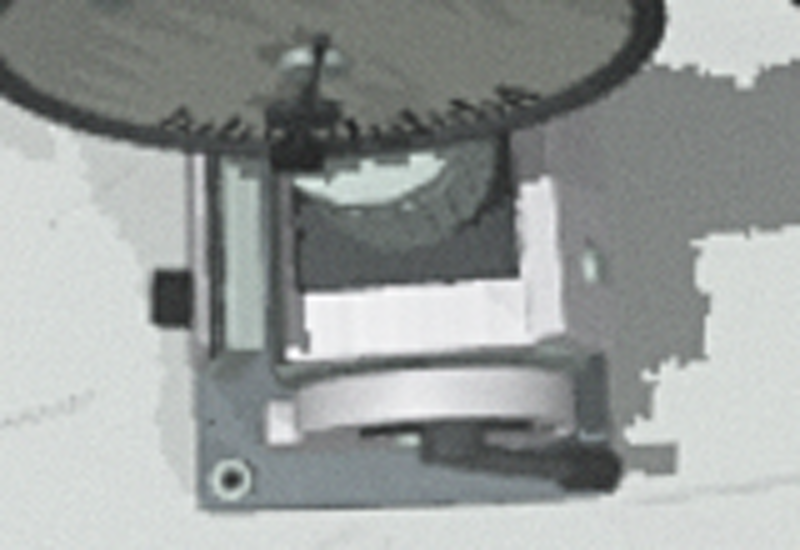

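Call:
play_rows([
  [0.8,0.01,0,0,0],
  [0.8,0,0,0,0],
  [0.8,0,0,0,0],
  [0.8,0,0,0,0],
  [0.8,0,0,0,0],
  [0.8,0,0,0,0],
  [0.8,0,0,0,0],
  [0.8,0,0,0,0],
  [0.8,0,0,0,0],
  [0.8,0,0,0,0],
])

```text
clock: 18.75
position: [0.5473, -0.0737, 0.3047]
ee_rot: [0.703, -0.076, 0.703, 0.076]
contact_force: [-1.2, -0.7, 5.8]
width: 0.0208
```

```bash
python3 look.py w14 310 175
python3 - <<'E'
from h import *
im,d=manip.get_image("scene");crop(im,230,120,470,300,3,"pics/s14.png")
E
```

```text
18.75 [ 0.54730524 -0.07372346  0.30468455] 0.02078478322060529 [-1.16230177 -0.72556555  5.82583842] [-0.83  0.11 -0.08] [ 4.e-04  1.e-04 -1.e+00]
index_tip 0.46 [ 0.1669 -0.0207 -0.0158]
gauge 0.76 [ 0.1873 -0.032   0.0006]
bore_mouth 0.24 [ 0.3033  0.4614 -0.0753]
```

View pics/w14c.png

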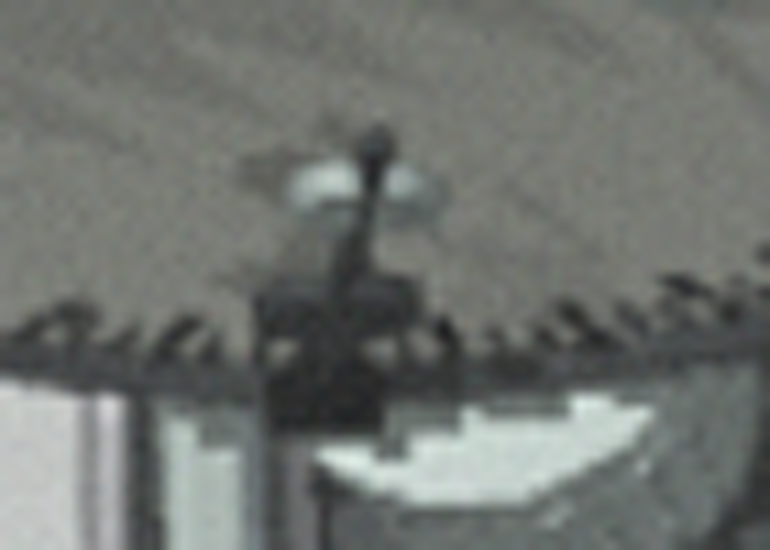

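View pics/s14.png

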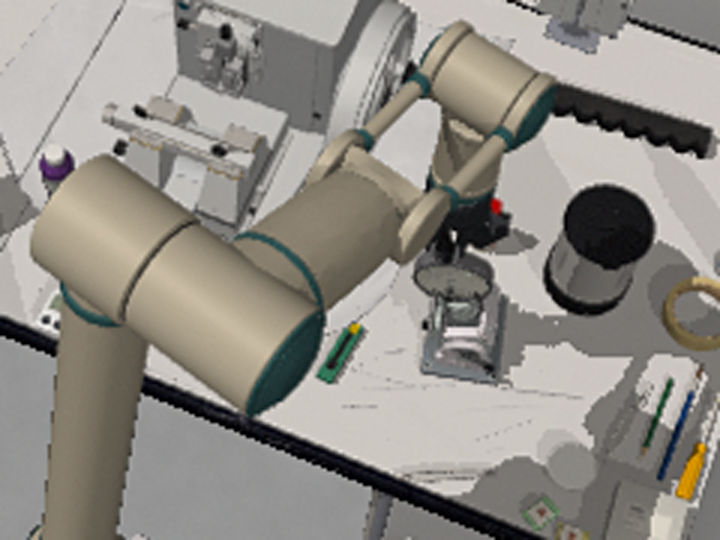

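The pointer and clip haven't moved over the 1 s hold: needle from (378,140) down to (345,270), clip centred at (325,395), which is one vertical line in the pointer plane. I'm handing in.

```bash
python3 -c "
from rig import manip
print(manip.sign_off())"
```

```text
the job is handed in; nothing more can be done
None
```

I plugged the small gauge into the holder's bore, rocked the holder left until the pointer stood on the index, and handed the job in at about 19 s, still holding the grip. The sign-off gives no verdict, so all of this rests on my own measurements.

- **Fit:** I pressed the gauge in until the arm stopped at the height where the shank should be fully home (tool at z 0.3105 m), and the pictures showed the collar on the boss. The dial was turned to 12.4°, matching the holder's measured yaw of about 12.4°.
- **Rocking:** With the grip closed tight, the gauge tilted poorly and the arm strained. I opened the fingers slightly, let the gauge lean on the left finger, moved left and closed again.
- **Pointer on index:** In the last measured picture, the pointer and clip lined up to within about 0.5 mm (limit 1.6 mm). They did not visibly move over a further 1 s hold.
- **Tilt:** The index read about 0.24–0.27 rad and the rocker about 0.25 rad to the left. The gauge and bore axes were therefore only a few hundredths of a radian apart (limit 0.09), but I could measure that only coarsely.
- **Grip:** The fingers stopped on the tilted grip at 20.8 mm against a tighter command. I could not read the finger force directly.
- **Bystanders:** The arm did not appear to touch any of them. I did not measure their positions afterwards.
- **Disagreements:** The trained network's pointer and index marks scattered by several millimetres, so I relied on measurements from the pictures. Estimates of the bore and rocking-axis position differed by 1–2 mm between cameras.

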